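# Fill the nipple pot and put its lid on

## Task

Stand the three long pipe nipples from the bench in the open places of the round pot, so that all seven stand upright on its floor in a tight ring of six round one, then set the lid on the pot with its plug fully home in the mouth. Lower the nipples and the lid into place, at most letting a nipple slide down the last few centimetres; leave the short nipple, the tools and the other things on the bench where they are.

Things in the scene. Friction and masses are not known exactly. Their poses are not given: they have to be found in the camera images.
- pot: Grey round steel pot bolted to the bench by three low lugs: inner diameter 92 mm, outer 100, rim 86 mm above the bench, floor flush with the bench (z = 0). Origin on the axis at floor level, z up. It takes seven nipples: one on the axis, six with centres 30 mm from it at 0, 60, .. 300 degrees from this body's x axis (2 mm of play between neighbours). Those already in it stand on these places within 1 mm.
- pot_rim (a point): Centre of the pot's mouth, at rim height (86 mm above the bench).
- nipple0_center (a point): Centre (40 mm above its foot) of one of seven identical galvanised steel pipe nipples: upright free-standing cylinder along z, 28 mm diameter, 80 mm long, rims chamfered 2 mm, black dust plug in the top, 130 g. Any four of the seven start in the pot (centre 40 mm above the bench, top 6 mm below the rim), the other three on the bench.
- nipple1_center (a point): Centre (40 mm above its foot) of one of seven identical galvanised steel pipe nipples: upright free-standing cylinder along z, 28 mm diameter, 80 mm long, rims chamfered 2 mm, black dust plug in the top, 130 g. Any four of the seven start in the pot (centre 40 mm above the bench, top 6 mm below the rim), the other three on the bench.
- nipple2_center (a point): Centre (40 mm above its foot) of one of seven identical galvanised steel pipe nipples: upright free-standing cylinder along z, 28 mm diameter, 80 mm long, rims chamfered 2 mm, black dust plug in the top, 130 g. Any four of the seven start in the pot (centre 40 mm above the bench, top 6 mm below the rim), the other three on the bench.
- nipple3_center (a point): Centre (40 mm above its foot) of one of seven identical galvanised steel pipe nipples: upright free-standing cylinder along z, 28 mm diameter, 80 mm long, rims chamfered 2 mm, black dust plug in the top, 130 g. Any four of the seven start in the pot (centre 40 mm above the bench, top 6 mm below the rim), the other three on the bench.
- nipple4_center (a point): Centre (40 mm above its foot) of one of seven identical galvanised steel pipe nipples: upright free-standing cylinder along z, 28 mm diameter, 80 mm long, rims chamfered 2 mm, black dust plug in the top, 130 g. Any four of the seven start in the pot (centre 40 mm above the bench, top 6 mm below the rim), the other three on the bench.
- nipple5_center (a point): Centre (40 mm above its foot) of one of seven identical galvanised steel pipe nipples: upright free-standing cylinder along z, 28 mm diameter, 80 mm long, rims chamfered 2 mm, black dust plug in the top, 130 g. Any four of the seven start in the pot (centre 40 mm above the bench, top 6 mm below the rim), the other three on the bench.
- nipple6_center (a point): Centre (40 mm above its foot) of one of seven identical galvanised steel pipe nipples: upright free-standing cylinder along z, 28 mm diameter, 80 mm long, rims chamfered 2 mm, black dust plug in the top, 130 g. Any four of the seven start in the pot (centre 40 mm above the bench, top 6 mm below the rim), the other three on the bench.
- lid_knob (a point): Centre of the lid's knob, z up. The lid, about 250 g, is a grey disc 106 mm across, 4 mm thick; under it a 4 mm deep plug, 88 mm diameter tapered to 82, that enters the pot's mouth; on it an upright black knob, 24 mm diameter, 34 high. It lies plug down on the bench, knob centre (here) 28 mm up. Seated, the disc rests on the rim and the knob centre is 24 mm above the rim.
- short_nipple_center (a point): Centre of a short nipple, 28 mm diameter but only 40 mm high, standing on the bench; does not belong in the pot.
- thin_pipe_center (a point): Middle of a thin steel pipe lying on the bench, 18 mm diameter, 120 mm long, along its x axis; not part of the job.
- wrench: Open-ended wrench lying flat along its x axis; not part of the job.
- tape_roll: Roll of black tape, 100 mm across, 19 mm high, lying flat; not part of the job. Origin at the centre of its underside.
- tape_measure: Yellow tape measure, 70 x 40 x 65 mm high; not part of the job. Origin at the centre of its underside.
- screwdriver: Screwdriver lying along its x axis; not part of the job.
There are look-alikes about, which are no part of the job. Leave any orange or yellow look-alike of the part that bears nipple6_center alone.

How it is judged:
On the way, in this order (a step that is already met when the one before it is completed fails the run):
1. all seven long nipples stand upright on the pot's floor (horizontal distance between each of nipple0_center, nipple1_center, nipple2_center, nipple3_center, nipple4_center, nipple5_center, nipple6_center and pot_rim below 0.035 m and z of each of nipple0_center, nipple1_center, nipple2_center, nipple3_center, nipple4_center, nipple5_center, nipple6_center in the frame of pot_rim below -0.0445 m and angle between each of nipple0_center, nipple1_center, nipple2_center, nipple3_center, nipple4_center, nipple5_center, nipple6_center's own z axis and vertical below 0.09 rad), for 0.2 s.
2. the lid is seated in the pot's mouth (horizontal distance between lid_knob and pot_rim below 0.004 m and z of lid_knob in the frame of pot_rim between 0.022 and 0.0258 m and angle between lid_knob's own z axis and vertical below 0.03 rad), for 0.2 s.
At the end, for the whole second after the job is handed in: All seven long nipples stand in the pot: within 35 mm of its axis, tops at least 4.5 mm below the rim, tilted less than 5 degrees; the lid is centred on the pot within 4 mm, its disc within 2 mm of resting on the rim, tilted less than 1.7 degrees; nipples and lid at rest (all of step 1 and all of step 2 and linear speed of each of nipple0, nipple1, nipple2, nipple3, nipple4, nipple5, nipple6, lid below 0.02 m/s); the robot touches nothing.
It fails at once if the short nipple, thin pipe, wrench, tape roll, tape measure or screwdriver is moved more than 3 cm (distance of any of short_nipple_center, thin_pipe_center, wrench, tape_roll, tape_measure, screwdriver from where it was at the start of the episode above 0.03 m).
It fails at once if a nipple falls freely by more than about 6 cm ((contact force between the fingers and nipple0 below 0.05 N and linear speed of nipple0 above 1.1 m/s) or (contact force between the fingers and nipple1 below 0.05 N and linear speed of nipple1 above 1.1 m/s) or (contact force between the fingers and nipple2 below 0.05 N and linear speed of nipple2 above 1.1 m/s) or (contact force between the fingers and nipple3 below 0.05 N and linear speed of nipple3 above 1.1 m/s) or (contact force between the fingers and nipple4 below 0.05 N and linear speed of nipple4 above 1.1 m/s) or (contact force between the fingers and nipple5 below 0.05 N and linear speed of nipple5 above 1.1 m/s) or (contact force between the fingers and nipple6 below 0.05 N and linear speed of nipple6 above 1.1 m/s)).
It fails at once if the lid falls by more than about 3 cm (contact force between the fingers and lid below 0.05 N and linear speed of lid above 0.8 m/s).
It also fails if it takes over 72 s, if anything falls off the work surface, if the arm or the gripper's body presses on something with over 40 N, if the wrist force passes 120 N, or if a joint passes its speed limit or range.

## Robot

A 6-joint arm with a two-finger parallel gripper is mounted at the origin on the work surface. World frame = base frame: x ahead of the robot, y to its left, z up, the work surface at z = 0. Lengths are in m, angles in rad, forces in N, time in s.
With the tool pointing down it reaches from about 0.35 to 0.775 m from the base axis. Payload 7.3 kg.
Tool frame: the origin (TCP) lies at the very end of the fingers, on their centre line; the grasp point (between the pads) lies 19 mm behind it; z points along the fingers, y is the line along which they close (so a half turn about z gives the same grasp; the last joint's range is limited). The gripper opens to 92 mm and grips with 3 to 60 N. Pads are 19 mm wide; open, the fingers measure 130 mm over their backs; the gripper's body (75 mm by 190 mm) begins 47 mm behind the grasp point.
Start: joints at [1.16, 0.342, 1.524, -0, 1.275, -0.146], TCP at [0.137, 0.507, 0.188] pointing down, gripper open.
Joint ranges: [-2.53, 2.53], [-0.77, 2.02], [0.04, 2.7], [-1, 4.14], [0.28, 2.66], [-3.11, 3.11]. Speed limits (rad/s): [2.57, 2.57, 3.14, 3.14, 3.14, 3.14].

## Interface

Orientations are given as [roll, pitch, yaw] about the fixed x, y, z axes, in that order (R = Rz(yaw) Ry(pitch) Rx(roll)).
In Python, from cell import observe, read_camera, get_calibration, hand_in, search_frame gives the robot as it stands.
- The arm moves only by the tool step_arm, never from a script. Its argument "commands" is a list of rows, each an object with "translation": the shift along the tool's x, y, z in mm, a list of three; "roll": the turn about the tool's z in rad. In form: [{"translation": [x, y, z], "roll": roll}, ...]. A call has 1 to 20 rows; each row shifts and turns the commanded pose from where the row before left it, along the tool's axes as they then stand; what a row does not reach is not made up. A row lasts 1/12 s, in which the tool goes at most 41.7 mm and 7.16 degrees, less where a joint would pass 70% of its speed; a pose out of reach is approached as far as the arm can. A call is refused whole if a number of a shift passes 41.7 or a number of a turn 0.125, either way. A call with a gripper value outside its range is refused whole. "fingers" is the opening, from 0 (shut) to 1 (fully open), set as the call begins (left out, the last holds). The fingers move at their own pace and stop on an object; "grip_force" is the grip in N (left out, the last holds). Time passes only in rows, so rows that do not move let the fingers close. It gives the time, the measured TCP pose, the force, the opening and the grip force at its end, in the units of the state.
- observe(): the state, without advancing time (a new reading comes with each control period).
- read_camera(name): name is "scene" or "top" or "wrist"; returns the picture (420x560x3 uint8, red, green, blue); there is no depth.
- get_calibration(name): a dict with "camera_matrix" (3x3 intrinsics, pixels), "world_from_camera" (4x4, takes a point from camera to world coordinates). Camera axes: x right, y up, looking along -z (the intrinsics and any distortion apply to the point x, -y, -z); pixel columns grow to the right and rows downward; lengths in m; the calibration is good to about 2 mm. A picture is of the moment at which its call begins: read the wrist's pose just before it. get_calibration takes no time and is no camera call; for the wrist camera it gives the pose at the moment of the call.
- hand_in(): hands the job in; it is judged then, once.
Trained networks look in the newest picture that a camera, given by its name, has taken for a name from the list of things; names that differ only in an ending like _2 or _b are one class to them, and where a whole thing is asked for, a point or a joint stands for the part that bears it (a point fixed in the world has none). Each returns a list of dicts, best first, with "confidence" (0 to 1); they miss things now and then, are a little off and sometimes report something else, mostly with a low value. They report only what shows in the picture. A call takes as long as a camera call. They do not tell look-alikes from the thing itself.
- search_frame(camera, name): "at" ([x, y, z] in m, in world coordinates, good to about 4 mm: the middle of the surface that is visible of it).
The state is a dict: "time": time; "qpos": joint angles; "qvel": joint speeds; "joint_efforts": joint torques, N m; "tool_pos": TCP position; "tool_rot": TCP orientation; "contact_force": force on the tool from outside, world axes, zero at the start; "torque": the same for the moment, N m; "opening": finger opening in m; "grip_force": force on a finger pad.
Only numpy, scipy, OpenCV 4.12 (cv2) and the standard library are available. Lean on these libraries where they do the work, as an engineer would, in place of code of your own. Each camera call takes 0.05 s, during which the arm holds its last target. There are 200 camera calls.

## Working session

There is one attempt and no reset: what is moved stays moved. The work goes in short steps, Python scripts to look and compute and a tool call to move; the robot and the scene stay as the last step left them, time stands still between calls to the robot, and variables do not carry over. Pictures are saved under pics/ and viewed, at most 10 in all, crops included, and the job is handed in when it is done.

Besides the shell and the picture viewer there is one more tool, called after "Call:" as name(argument=value, ...), one argument or row to a line, values as JSON. step_arm: Moves the arm, as the interface text tells. Its arguments: {"type":"object","properties":{"commands":{"type":"array"},"fingers":{"type":"number"},"grip_force":{"type":"number"}},"required":["commands"]}

```bash
mkdir -p pics; python3 - <<'E'
from cell import *
import cv2,numpy as np
s=observe();print({k:np.round(v,3).tolist() for k,v in s.items()})
for c in ("top","scene"):
    im=read_camera(c);cv2.imwrite(f"pics/{c}0.png",im[:,:,::-1])
    k=get_calibration(c);print(c,np.round(k["camera_matrix"],1).tolist(),np.round(k["world_from_camera"],3).tolist(),[x for x in k])
    for n in ("pot","pot_rim","nipple0_center","lid_knob","short_nipple_center","tape_roll","tape_measure","thin_pipe_center"):
        print(n,[(np.round(d["at"],3).tolist(),round(d["confidence"],2)) for d in search_frame(c,n)])
E
```

```text
{'time': 0.0, 'qpos': [1.16, 0.343, 1.525, -0.0, 1.275, -0.146], 'qvel': [-0.0, -0.002, -0.001, 0.001, 0.001, 0.001], 'joint_efforts': [0.001, -43.125, -24.422, 0.072, 0.056, -0.0], 'tool_pos': [0.137, 0.506, 0.187], 'tool_rot': [-3.14, -0.0, 2.877], 'contact_force': [-0.339, -0.22, 0.319], 'torque': [-0.03, 0.022, -0.032], 'grip_force': 0.0, 'opening': 0.092}
top [[544.1, 0.0, 286.6], [0.0, 544.1, 207.8], [0.0, 0.0, 1.0]] [[-0.033, 0.977, -0.212, 0.295], [-0.999, -0.033, 0.006, 0.025], [-0.001, 0.212, 0.977, 1.164], [0.0, 0.0, 0.0, 1.0]] ['camera_matrix', 'world_from_camera']
pot [([0.554, 0.074, 0.03], 0.58)]
pot_rim [([0.554, 0.072, 0.028], 0.7), ([0.407, 0.166, 0.072], 0.4)]
nipple0_center [([0.577, 0.068, 0.078], 0.49)]
lid_knob [([0.454, 0.305, 0.008], 0.9)]
short_nipple_center [([0.62, -0.136, 0.035], 0.49), ([0.566, 0.099, 0.084], 0.29)]
tape_roll [([0.607, 0.266, 0.02], 0.94), ([0.423, 0.008, 0.019], 0.38)]
tape_measure [([0.403, 0.167, 0.068], 0.77), ([0.708, 0.002, 0.008], 0.7), ([0.457, 0.305, 0.009], 0.49)]
thin_pipe_center [([0.422, 0.009, 0.016], 0.84), ([0.52, 0.081, 0.079], 0.22)]
scene [[441.4, 0.0, 276.6], [0.0, 441.4, 210.6], [0.0, 0.0, 1.0]] [[-0.5, -0.523, 0.691, 1.201], [0.866, -0.322, 0.383, 0.402], [0.022, 0.79, 0.613, 0.671], [0.0, 0.0, 0.0, 1.0]] ['camera_matrix', 'world_from_camera']
pot [([0.59, 0.088, 0.06], 0.73), ([0.574, 0.1, 0.082], 0.31)]
pot_rim [([0.588, 0.092, 0.053], 0.82)]
nipple0_center [([0.584, 0.07, 0.079], 0.41)]
lid_knob [([0.468, 0.303, 0.009], 0.64)]
short_nipple_center [([0.628, -0.132, 0.032], 0.68), ([0.494, -0.125, 0.049], 0.62), ([0.424, 0.176, 0.048], 0.39)]
tape_roll [([0.616, 0.272, 0.018], 0.85)]
tape_measure [([0.426, 0.174, 0.047], 0.71)]
thin_pipe_center [([0.421, -0.021, 0.017], 0.64)]
```

View pics/top0.png

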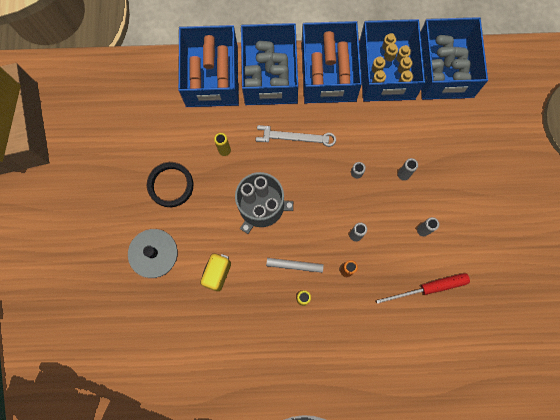

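View pics/scene0.png

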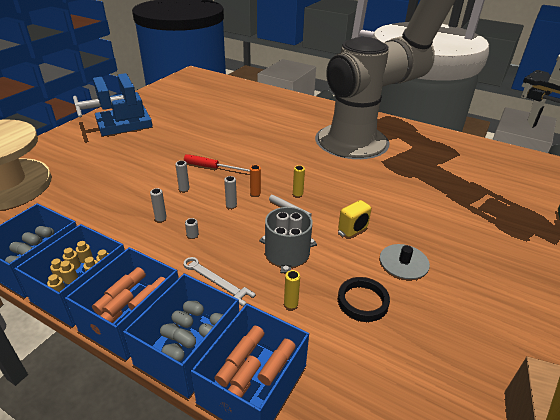

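The top view shows grey upright candidates at (358,170), which is squat and so the short one, and at (410,166), (359,231) and (431,225), which are the long ones. The yellow (221,140), (304,297) and orange (349,268) cylinders are look-alikes. The pot is at (260,198) with four nipples, and the lid is at (152,252). I'll check this in one close crop.

```bash
cat > h.py <<'E'
from cell import *
import cv2,numpy as np
def ray(c,uv,z,k=None):
    k=k or get_calibration(c);K=np.array(k["camera_matrix"]);T=np.array(k["world_from_camera"])
    p=np.linalg.inv(K)@[uv[0],uv[1],1];d=T[:3,:3]@[p[0],-p[1],-p[2]];o=T[:3,3]
    return o+d*(z-o[2])/d[2]
def proj(P,k):
    K=np.array(k["camera_matrix"]);T=np.array(k["world_from_camera"])
    p=T[:3,:3].T@(np.array(P)-T[:3,3]);p=K@[p[0],-p[1],-p[2]];return p[:2]/p[2]
def plan(target):  # world shift -> tool mm
    s=observe();from scipy.spatial.transform import Rotation as R
    return R.from_euler("xyz",s["tool_rot"]).inv().apply(np.array(target)-s["tool_pos"])*1000
def blobs(im,box,thr=70,amin=15,amax=400):
    u0,v0,u1,v1=box;g=im[v0:v1,u0:u1].max(2)
    n,l,st,ce=cv2.connectedComponentsWithStats((g<thr).astype(np.uint8))
    return [(ce[i]+[u0,v0],st[i,4]) for i in range(1,n) if amin<st[i,4]<amax]
E
python3 - <<'E'
from h import *
im=cv2.imread("pics/top0.png")
a=cv2.resize(im[155:240,225:305],None,fx=5,fy=5,interpolation=3);b=cv2.resize(im[150:245,340:450],None,fx=3.5,fy=3.5,interpolation=3)
w=np.zeros((430,800,3),np.uint8);w[:a.shape[0],:400]=a;w[:b.shape[0],405:405+b.shape[1]]=b
cv2.imwrite("pics/crop1.png",w)
for box,z in (((235,170,285,222),.08),((345,155,445,240),.08)):
    for c,n in blobs(im,box): print(np.round(c,1),n,np.round(ray("top",c,z),4))
E
```

```text
[260.4 182.3] 52 [0.5858 0.0706 0.08  ]
[246.8 188.8] 56 [0.5731 0.0989 0.08  ]
[271.4 204. ] 56 [0.5392 0.0493 0.08  ]
[267.  216.4] 171 [0.5137 0.0589 0.08  ]
[259.  210.6] 58 [0.5263 0.075  0.08  ]
[268.2 212.9] 26 [0.521  0.0564 0.08  ]
[411.5 164.2] 53 [ 0.6141 -0.2435  0.08  ]
[358.7 167.5] 46 [ 0.6107 -0.1337  0.08  ]
[403.7 173. ] 122 [ 0.5956 -0.2259  0.08  ]
[355.2 174.4] 40 [ 0.5962 -0.1256  0.08  ]
[432.4 223.5] 53 [ 0.4879 -0.2757  0.08  ]
[423.  229.4] 117 [ 0.4764 -0.2555  0.08  ]
[360.3 228.7] 53 [ 0.482 -0.129  0.08 ]
[353.5 235.4] 61 [ 0.4689 -0.1145  0.08  ]
```

View pics/crop1.png

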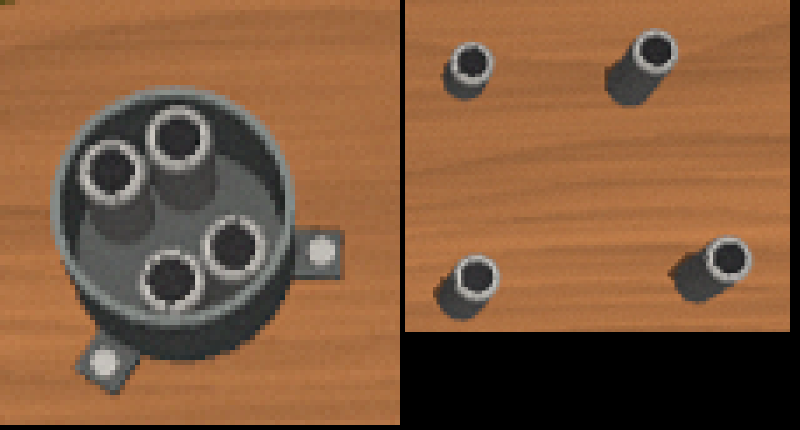

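The crop confirms it. The short nipple is at top left, the three long ones have long sides, and the open places in the pot are the centre and the 115° and 295° spots. I'll turn the gripper so its closing line lies along the open axis, then go above the pot.

Call:
step_arm(
  commands=[
    {"translation":[0,0,0],"roll":-0.117},
    {"translation":[0,0,0],"roll":-0.117},
    {"translation":[0,0,0],"roll":-0.117},
    {"translation":[0,0,0],"roll":-0.117},
    {"translation":[0,0,0],"roll":-0.117},
    {"translation":[0,0,0],"roll":-0.117},
    {"translation":[-14,-38,0],"roll":0},
    {"translation":[-14,-38,0],"roll":0},
    {"translation":[-14,-38,0],"roll":0},
    {"translation":[-14,-38,0],"roll":0},
    {"translation":[-14,-38,0],"roll":0},
    {"translation":[-14,-38,0],"roll":0},
    {"translation":[-14,-38,0],"roll":0},
    {"translation":[-14,-38,0],"roll":0},
    {"translation":[-14,-38,0],"roll":0},
    {"translation":[-14,-38,0],"roll":0},
    {"translation":[-14,-38,0],"roll":0},
    {"translation":[-14,-38,0],"roll":0},
    {"translation":[-14,-38,0],"roll":0},
    {"translation":[-14,-38,0],"roll":0},
  ],
  fingers=0.7,
)

```text
time: 2.57
tool_pos: [0.5414, 0.106, 0.1882]
tool_rot: [3.142, 0.0, -2.705]
contact_force: [1.5, 0.7, 0.3]
opening: 0.0644
grip_force: 0.0
```

```bash
python3 - <<'E'
from h import *
s=observe();print(s["time"],np.round(s["tool_pos"],4),np.round(s["tool_rot"],4),np.round(s["qpos"],2))
k=get_calibration("wrist");print(np.round(k["camera_matrix"],1).tolist(),np.round(k["world_from_camera"],3).tolist())
im=read_camera("wrist");cv2.imwrite("pics/w1.png",im[:,:,::-1])
for p in ([.5858,.0706],[.5731,.0989],[.5392,.0493],[.5263,.0750],[.5561,.0735]): print(proj([*p,.08],k).round(1))
E
```

```text
2.5667 [0.5414 0.106  0.1882] [ 3.1415e+00  4.0000e-04 -2.7047e+00] [ 0.05  0.39  1.45  0.    1.3  -1.95]
[[331.7, 0.0, 280.7], [0.0, 331.7, 209.4], [0.0, 0.0, 1.0]] [[-0.422, -0.874, -0.24, 0.478], [0.907, -0.408, -0.11, 0.076], [-0.001, -0.264, 0.965, 0.384], [0.0, 0.0, 0.0, 1.0]]
[228.3 221.7]
[260.6 222.1]
[226.3 168.4]
[257.6 167.5]
[243.3 195.6]
```

View pics/w1.png

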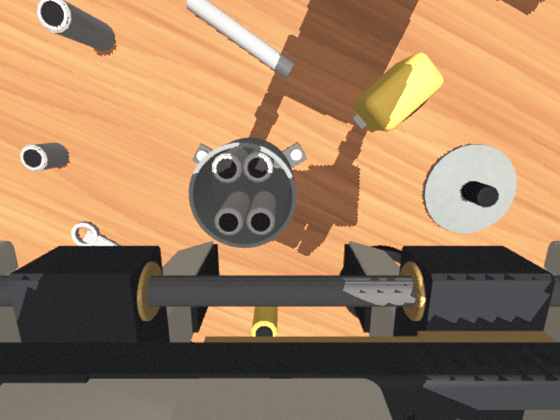

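The wrist view shows the pot nipples at (226,167), (259,166), (229,219) and (261,219), within 2 px of my projection. I'll refine that here, then go on.

```bash
cat >> h.py <<'E'
def plug(im,k,P,r=9,thr=60):
    "refine the dark plug disc near projected P (world) -> world xy at P.z"
    u,v=proj(P,k);u0,v0=int(u-r),int(v-r)
    bl=blobs(im,(max(u0,0),max(v0,0),u0+2*r+1,v0+2*r+1),thr,15,2000)
    return [(c.round(1).tolist(),int(n),ray("",c,P[2],k).round(4).tolist()) for c,n in bl]
E
python3 - <<'E'
from h import *
im=cv2.imread("pics/w1.png");k=get_calibration("wrist")
for p in ([.5858,.0706],[.5731,.0989],[.5392,.0493],[.5263,.0750]): print(plug(im,k,[*p,.08]))
print(plug(im,k,[.482,-.129,.08],14))
g=im[130:255,180:305];x=cv2.resize(g,None,fx=5,fy=5);cv2.imwrite("pics/w1c.png",x[:600])
print(plan([.482,-.129,.15]))
E
```

```text
[([231.4, 221.4], 142, [0.5895, 0.0673, 0.08])]
[([263.3, 221.0], 148, [0.5763, 0.095, 0.08])]
[([230.6, 169.3], 102, [0.5434, 0.0475, 0.08])]
[([260.3, 171.6], 37, [0.5339, 0.0731, 0.08])]
[([52.9, 13.2], 334, [0.4859, -0.1338, 0.08])]
[ 154.91916276 -181.17884963   38.2506923 ]
```

View pics/w1c.png

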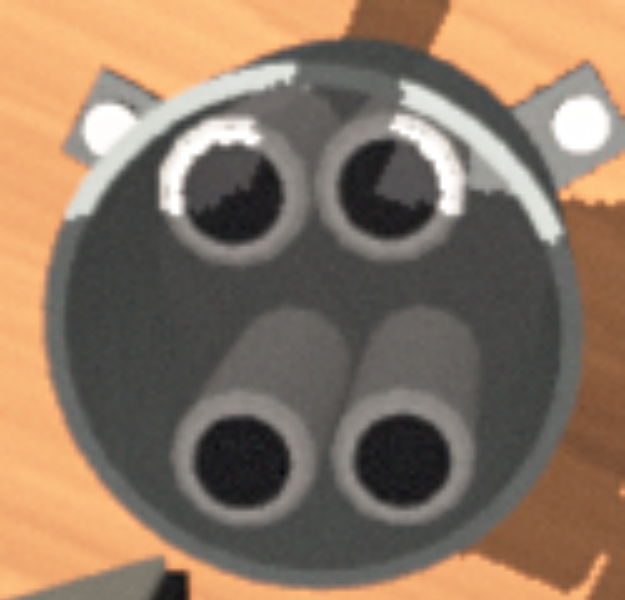

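The top and wrist measurements agree within 1 px, which puts the pot axis at about (0.556, 0.0735). Next I'll approach the first nipple.

Call:
step_arm(
  commands=[
    {"translation":[20,-30,6],"roll":0},
    {"translation":[20,-30,6],"roll":0},
    {"translation":[20,-30,6],"roll":0},
    {"translation":[20,-30,6],"roll":0},
    {"translation":[20,-30,6],"roll":0},
    {"translation":[15,-31,8],"roll":0},
    {"translation":[0,0,0],"roll":0},
  ],
)

```text
time: 3.2
tool_pos: [0.5117, -0.11, 0.1488]
tool_rot: [-3.141, -0.002, -2.709]
contact_force: [-0.3, -0.3, -0.6]
opening: 0.0642
grip_force: 0.0
```

```bash
python3 - <<'E'
from h import *
k=get_calibration("wrist");s=observe();im=read_camera("wrist");cv2.imwrite("pics/w2.png",im[:,:,::-1])
print(s["time"],np.round(s["tool_pos"],4))
for p in ([.482,-.129],[.488,-.276],[.614,-.2435]): print(proj([*p,.08],k).round(1),plug(im,k,[*p,.08],16))
print(plan([.482,-.129,.06]))
E
```

```text
3.2 [ 0.5117 -0.11    0.1488]
[275.2 164.6] [([274.6, 163.8], 379, [0.4816, -0.1297, 0.08])]
[94.5 90.3] []
[ 89.4 248.8] [([88.9, 254.0], 683, [0.6188, -0.2426, 0.08])]
[36.12745479 -7.11708574 89.36434934]
```

View pics/w2.png

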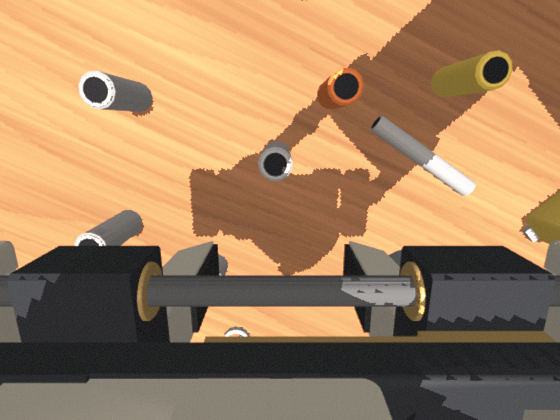

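Call:
step_arm(
  commands=[
    {"translation":[18,-4,15],"roll":0},
    {"translation":[18.5,-3,18],"roll":0},
    {"translation":[0,0,25],"roll":0},
    {"translation":[0,0,30],"roll":0},
    {"translation":[0,0,0],"roll":0},
    {"translation":[0,0,0],"roll":0},
  ],
)

```text
time: 3.75
tool_pos: [0.482, -0.1254, 0.0617]
tool_rot: [3.139, -0.002, -2.704]
contact_force: [-0.7, 0.6, 0.4]
opening: 0.0642
grip_force: 0.0
```

Call:
step_arm(
  commands=[
    {"translation":[0,0,0],"roll":0},
    {"translation":[0,0,0],"roll":0},
    {"translation":[0,0,0],"roll":0},
    {"translation":[0,0,0],"roll":0},
    {"translation":[0,0,0],"roll":0},
    {"translation":[0,0,0],"roll":0},
  ],
  fingers=0.1,
  grip_force=25,
)

```text
time: 4.25
tool_pos: [0.4828, -0.1268, 0.0625]
tool_rot: [-3.141, 0.001, -2.704]
contact_force: [-0.0, -0.9, 0.2]
opening: 0.0289
grip_force: 0.0
```

```bash
python3 - <<'E'
from h import *
s=observe();print(s["time"],s["opening"],s["grip_force"],np.round(s["tool_pos"],4))
z=s["tool_pos"][2]
print(plan([.5561,.0735,z+.1]))
E
```

```text
4.25 0.02885651757740876 0.0 [ 0.4828 -0.1268  0.0625]
[-151.27040966  150.35986786  -99.98808509]
```

Call:
step_arm(
  commands=[
    {"translation":[0,0,0],"roll":0},
    {"translation":[0,0,0],"roll":0},
    {"translation":[0,0,0],"roll":0},
    {"translation":[0,0,-10],"roll":0},
    {"translation":[0,0,-25],"roll":0},
    {"translation":[0,0,-35],"roll":0},
    {"translation":[0,0,-30],"roll":0},
    {"translation":[0,0,0],"roll":0},
  ],
)

```text
time: 4.92
tool_pos: [0.4858, -0.1281, 0.1687]
tool_rot: [-3.133, 0.008, -2.704]
contact_force: [0.5, -0.7, 0.8]
opening: 0.0092
grip_force: 0.0
```

```bash
python3 - <<'E'
from h import *
s=observe();k=get_calibration("wrist");im=read_camera("wrist");cv2.imwrite("pics/w3.png",im[:,:,::-1])
p=s["tool_pos"];print(s["time"],s["opening"],s["grip_force"],np.round(p,4),s["contact_force"])
for dz in (.0185,-.0615):print(proj(p+np.array([0,0,dz]),k))
print(plan([.5561,.0735,p[2]]))
E
```

```text
4.9167 0.00919473541781425 0.0 [ 0.4858 -0.1281  0.1687] [ 0.51946441 -0.67656888  0.75774696]
[281.03925553 246.07556278]
[281.90086852 208.50801325]
[-149.951537    151.82322535   -2.86833764]
```

View pics/w3.png

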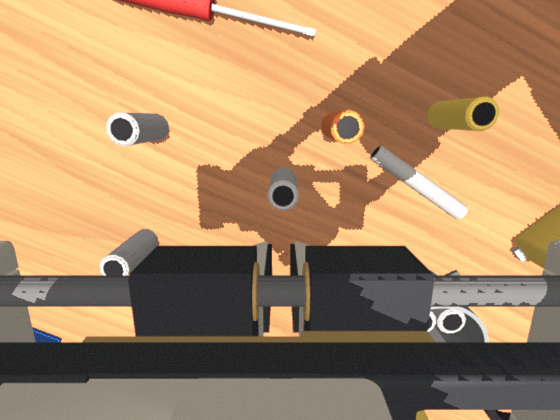

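The fingers closed on nothing. The nipple still stands at (283,196), so they slipped off or missed. I'll measure it again and grip deeper.

```bash
python3 - <<'E'
from h import *
im=cv2.imread("pics/w3.png");k=get_calibration("wrist")
print(plug(im,k,[*ray("",(283,195),.08,k)[:2],.08],12))
P=ray("",(283,196),.08,k);print(P,plan([*P[:2],.05]))
s=observe();print(s["time"],s["tool_pos"],s["opening"])
E
```

```text
[([282.7, 195.4], 309, [0.4795, -0.1291, 0.08])]
[ 0.4798454  -0.12860115  0.08      ] [  5.31468393   1.69908706 115.87475462]
4.9667 [ 0.4845669  -0.12754554  0.16590809] 0.008848850994382084
```

Call:
step_arm(
  commands=[
    {"translation":[2.5,1,10],"roll":0},
    {"translation":[2.5,0.5,10],"roll":0},
    {"translation":[0,0,10],"roll":0},
    {"translation":[0,0,10],"roll":0},
    {"translation":[0,0,10],"roll":0},
    {"translation":[0,0,10],"roll":0},
    {"translation":[0,0,5],"roll":0},
    {"translation":[0,0,0],"roll":0},
    {"translation":[0,0,0],"roll":0},
    {"translation":[0,0,15],"roll":0},
    {"translation":[0,0,20],"roll":0},
    {"translation":[0,0,18],"roll":0},
    {"translation":[0,0,0],"roll":0},
    {"translation":[0,0,0],"roll":0},
  ],
  fingers=0.6,
)

```text
time: 6.13
tool_pos: [0.4772, -0.1274, 0.0442]
tool_rot: [3.141, -0.001, -2.704]
contact_force: [0.6, -0.3, 0.5]
opening: 0.0552
grip_force: 0.0
```

Call:
step_arm(
  commands=[
    {"translation":[0,0,0],"roll":0},
    {"translation":[0,0,0],"roll":0},
    {"translation":[0,0,0],"roll":0},
    {"translation":[0,0,0],"roll":0},
    {"translation":[0,0,0],"roll":0},
    {"translation":[0,0,0],"roll":0},
    {"translation":[0,0,0],"roll":0},
    {"translation":[0,0,0],"roll":0},
  ],
  fingers=0.0,
  grip_force=40,
)

```text
time: 6.8
tool_pos: [0.4774, -0.1274, 0.0441]
tool_rot: [3.142, 0.0, -2.704]
contact_force: [0.7, -0.2, -0.6]
opening: 0.0061
grip_force: 0.0
```

```bash
python3 - <<'E'
from h import *
s=observe();k=get_calibration("wrist");im=read_camera("wrist");im2=read_camera("top")
p=s["tool_pos"]
print(s["opening"],np.round(p,4),proj(p,k),np.round(k["world_from_camera"],4).tolist(), proj(p,get_calibration("top")),proj([.4816,-.1297,.08],get_calibration("top")))
w=np.zeros((420,800,3),np.uint8);w[:,:420]=im[:,:,::-1][:,70:490]
w[:,420:]=cv2.resize(im2[140:265,320:433,::-1],(380,420),interpolation=3)
cv2.imwrite("pics/w4.png",w)
E
```

```text
0.006128154387772513 [ 0.4774 -0.1274  0.0441] [281.35216629 234.90642817] [[-0.4225, -0.8742, -0.2394, 0.414], [0.9064, -0.4078, -0.1103, -0.1572], [-0.0012, -0.2636, 0.9646, 0.2399], [0.0, 0.0, 0.0, 1.0]] [357.42592663 233.92467947] [360.6556782  228.90317236]
```

View pics/w4.png

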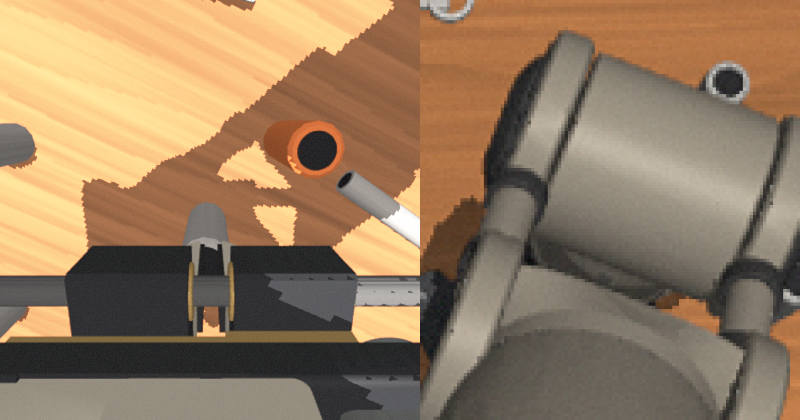

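The picture is ambiguous, so I'll enlarge the finger area of it, beside the same area in the previous one.

```bash
python3 - <<'E'
from h import *
a=cv2.imread("pics/w4.png")[190:345,140:280];b=cv2.imread("pics/w3.png")[190:345,210:350]
x=np.hstack([cv2.resize(i,(400,443),interpolation=3) for i in (a,b)]);x=cv2.convertScaleAbs(x,alpha=1.5,beta=20)
cv2.imwrite("pics/w34.png",x)
k=get_calibration("wrist")
for z in (0,.04,.08):print(proj([.481,-.129,z],k))
E
```

```text
[277.36457281 218.47564211]
[276.6903239  236.63247271]
[275.71587203 262.87346057]
```

View pics/w34.png

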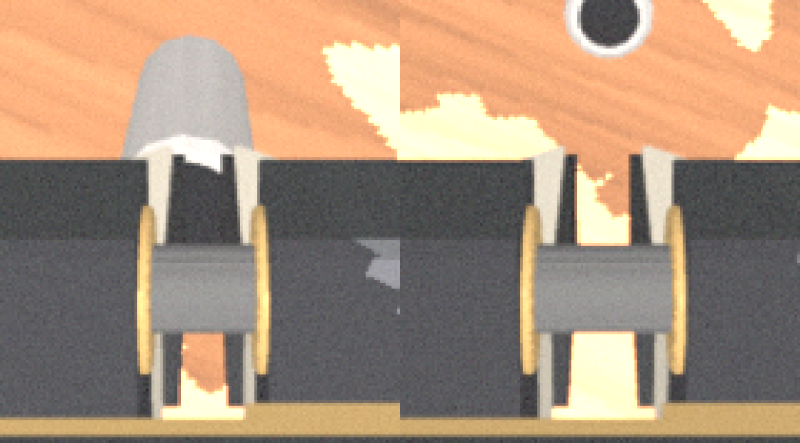

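In the left crop the fingertips are above the nipple's rim. From finger spacing and depth, the real tips are about 36 mm behind the reported TCP. I'll check this by lowering the closed fingers gently onto the nipple top, which is at z = 80 mm.

Call:
step_arm(
  commands=[
    {"translation":[0,0,1],"roll":0},
    {"translation":[0,0,1],"roll":0},
    {"translation":[0,0,1],"roll":0},
    {"translation":[0,0,0],"roll":0},
  ],
)

```text
time: 7.23
tool_pos: [0.4779, -0.1277, 0.0417]
tool_rot: [-3.141, 0.001, -2.704]
contact_force: [-1.1, 0.6, 5.6]
opening: 0.0004
grip_force: 2.9
```

Call:
step_arm(
  commands=[
    {"translation":[0,0,1],"roll":0},
    {"translation":[0,0,1],"roll":0},
    {"translation":[0,0,0],"roll":0},
  ],
)

```text
time: 7.48
tool_pos: [0.4792, -0.1283, 0.0417]
tool_rot: [-3.138, 0.003, -2.704]
contact_force: [-3.8, 1.2, 22.1]
opening: 0.0002
grip_force: 10.5
```

Contact came at a reported z of 0.042, so the fingertips sit 38 mm above the reported TCP. I'll correct for that: back up, open, descend and grip.

Call:
step_arm(
  commands=[
    {"translation":[0,0,-10],"roll":0},
    {"translation":[-1.5,-2,-10],"roll":0},
    {"translation":[0,0,0],"roll":0},
    {"translation":[0,0,0],"roll":0},
    {"translation":[0,0,0],"roll":0},
    {"translation":[0,0,0],"roll":0},
    {"translation":[0,0,0],"roll":0},
    {"translation":[0,0,0],"roll":0},
    {"translation":[0,0,0],"roll":0},
  ],
  fingers=0.55,
)

```text
time: 8.23
tool_pos: [0.4794, -0.1285, 0.0588]
tool_rot: [3.141, -0.0, -2.704]
contact_force: [1.0, 0.0, 0.7]
opening: 0.05
grip_force: 0.0
```

Call:
step_arm(
  commands=[
    {"translation":[-1.5,-1.5,15],"roll":0},
    {"translation":[0,0,14],"roll":0},
    {"translation":[0,0,10],"roll":0},
    {"translation":[0,0,0],"roll":0},
    {"translation":[0,0,0],"roll":0},
  ],
)

```text
time: 8.65
tool_pos: [0.4812, -0.1292, 0.0197]
tool_rot: [3.14, -0.001, -2.704]
contact_force: [-0.2, -0.4, 0.7]
opening: 0.0505
grip_force: 0.0
```

Call:
step_arm(
  commands=[
    {"translation":[0,0,0],"roll":0},
    {"translation":[0,0,0],"roll":0},
    {"translation":[0,0,0],"roll":0},
    {"translation":[0,0,0],"roll":0},
    {"translation":[0,0,0],"roll":0},
    {"translation":[0,0,0],"roll":0},
  ],
  fingers=0.0,
  grip_force=30,
)

```text
time: 9.15
tool_pos: [0.4819, -0.1294, 0.0205]
tool_rot: [-3.141, 0.001, -2.704]
contact_force: [0.4, 1.1, 3.1]
opening: 0.0273
grip_force: 30.0
```

Call:
step_arm(
  commands=[
    {"translation":[0,0,-5],"roll":0},
    {"translation":[0,0,-25],"roll":0},
    {"translation":[0,0,-40],"roll":0},
    {"translation":[0,0,-35],"roll":0},
    {"translation":[0,0,0],"roll":0},
    {"translation":[0,0,0],"roll":0},
  ],
)

```text
time: 9.65
tool_pos: [0.4827, -0.1298, 0.1271]
tool_rot: [-3.138, 0.003, -2.704]
contact_force: [-0.1, -0.3, -1.8]
opening: 0.0268
grip_force: 30.0
```

```bash
python3 - <<'E'
from h import *
s=observe();k=get_calibration("wrist");im=read_camera("wrist");cv2.imwrite("pics/w5.png",im[:,:,::-1])
p=s["tool_pos"];print(s["time"],s["opening"],s["grip_force"],np.round(p,4),s["contact_force"])
print(proj(p+np.array([0,0,.06]),k),proj(p+np.array([0,0,-.02]),k))
print(plan([.5561,.0735,p[2]]))
b=im[150:243,230:330].astype(int);print(b[::6,::6].mean(2).astype(int))
E
```

```text
9.65 0.026818983906990154 29.99193906696746 [ 0.4827 -0.1298  0.1271] [-0.0726268  -0.27756333 -1.83207633]
[280.92582058 280.26042136] [281.38741306 224.92556808]
[-153.48974078  152.13949536   -1.7241863 ]
[[206 205 210 196 191 101 103 110 110 105  97 129 205 201 202 205 201]
 [201 204 199 117 116 115 112 105 102 111 110 193 186 192 204 201 200]
 [208 180 111 111 112 115 115 117 112 113 194 199 201 195 185 190 205]
 [153 115 112 109 105 111 115 112 116 113 121 196 196 205 202 188 187]
 [114 110 114 110 115 112 105 107 110 113 114 111 113 114 113 119 195]
 [112 120 119 107 110 112 110 108 107 110 110 115 112 114 112 111 112]
 [110 118 112 123 120 114 111 112 114 109 105 107 111 110 111 111 111]
 [113 113 112 115 115 121 119 115 115 111 108 108 105 106 111 113 199]
 [104 106 114 115 108 113 113 117 120 118 117 116 109 109 107 106 203]
 [119 119 114 110 111 114 109 115 117 116 120 114 113 118 113 106 196]
 [115 118 119 120 118 109 115 112 116 116 117 112 119 117 118 114 121]
 [110 111 111 115 120 118 113 114 117 115 118 110 116 110 114 117 116]
 [111 107 103 113 110 114 115 116 119 114 118 110 108 108 115 110 111]
 [111 112 111 110 112 108 114 116 117 115 118 110 109 117 120 109 112]
 [191 112 107 114 110 108 114 116 117 110 116 114 108 113 112 122 119]
 [202 113 103 114 104 109 116 115 117 116 120 112 114 114 121 111 109]]
```

```bash
python3 - <<'E'
import cv2,numpy as np
im=cv2.imread("pics/w5.png");s=cv2.cvtColor(im,cv2.COLOR_BGR2HSV)[:,:,1]
for v in range(190,242,4):
    u=np.where(s[v,245:320]<60)[0]+245;print(v,(u.min(),u.max(),len(u)) if len(u) else None)
E
```

```text
190 None
194 None
198 None
202 None
206 (np.int64(280), np.int64(282), 3)
210 (np.int64(270), np.int64(293), 24)
214 (np.int64(266), np.int64(297), 32)
218 (np.int64(263), np.int64(299), 37)
222 (np.int64(262), np.int64(301), 40)
226 (np.int64(261), np.int64(302), 42)
230 (np.int64(260), np.int64(302), 43)
234 (np.int64(259), np.int64(303), 45)
238 (np.int64(259), np.int64(304), 46)
```

The nipple is held and centred: the foot edge is at v≈206, where I expected it. Moving over the pot centre.

Call:
step_arm(
  commands=[
    {"translation":[-20,20,-3],"roll":0},
    {"translation":[-27,27,0],"roll":0},
    {"translation":[-27,27,0],"roll":0},
    {"translation":[-27,27,0],"roll":0},
    {"translation":[-27,27,0],"roll":0},
    {"translation":[-18,18,0],"roll":0},
    {"translation":[-7.5,6,0],"roll":0},
    {"translation":[0,0,0],"roll":0},
    {"translation":[0,0,0],"roll":0},
    {"translation":[0,0,0],"roll":0},
  ],
)

```text
time: 10.53
tool_pos: [0.5554, 0.072, 0.1273]
tool_rot: [3.141, -0.002, -2.705]
contact_force: [0.6, 0.4, -0.6]
opening: 0.027
grip_force: 30.0
```

```bash
python3 - <<'E'
from h import *
s=observe();p=s["tool_pos"]
im=read_camera("wrist");cv2.imwrite("pics/w6.png",im[:,:,::-1]);k=get_calibration("wrist")
print(np.round(p,4),plan([.5561,.0735,.0225]),s["tool_rot"])
g=im.max(2)
for q in ([.5392,.0493],[.5263,.0750]): print(proj([*q,.08],k),plug(im,k,[*q,.08],13,50))
E
```

```text
[0.5554 0.072  0.1273] [ -1.2955682    1.28869128 105.08873729] [ 3.14110986e+00 -2.04820703e-03 -2.70541892e+00]
[263.11345461 182.44514211] [([261.4, 184.5], 321, [0.5412, 0.0488, 0.08])]
[301.76267039 181.28079561] [([303.4, 186.3], 174, [0.5292, 0.0777, 0.08])]
```

```bash
python3 - <<'E'
from h import *
im=cv2.imread("pics/w6.png");k=get_calibration("wrist")
x=cv2.resize(im[150:245,220:345],None,fx=6,fy=6,interpolation=3)
for q in ([.5392,.0493],[.5263,.0750]):
    u,v=proj([*q,.08],k)
    for i in range(int(v)-22,int(v)+24,6): print(i,im[i,int(u)-24:int(u)+26,:].max(1)[::2].tolist())
    print()
cv2.imwrite("pics/w6c.png",cv2.convertScaleAbs(x,alpha=1.4,beta=10))
E
```

```text
160 [86, 86, 87, 87, 101, 121, 119, 117, 121, 119, 229, 186, 134, 129, 128, 125, 126, 126, 125, 123, 169, 180, 178, 118, 119]
166 [114, 121, 114, 117, 117, 88, 104, 124, 155, 160, 252, 253, 229, 253, 252, 254, 209, 135, 121, 116, 117, 172, 115, 115, 117]
172 [117, 88, 79, 87, 111, 154, 164, 170, 116, 100, 93, 98, 93, 91, 92, 158, 255, 255, 253, 251, 115, 129, 107, 229, 251]
178 [86, 87, 83, 142, 165, 170, 71, 26, 40, 42, 38, 37, 39, 82, 96, 96, 95, 108, 255, 255, 249, 123, 226, 250, 255]
184 [84, 83, 78, 138, 164, 163, 47, 35, 34, 45, 37, 30, 41, 35, 37, 38, 37, 34, 121, 213, 253, 173, 117, 243, 255]
190 [80, 80, 87, 83, 131, 152, 167, 76, 37, 42, 39, 46, 41, 37, 41, 42, 35, 132, 169, 144, 104, 85, 82, 106, 144]
196 [82, 86, 81, 80, 82, 84, 92, 129, 155, 165, 172, 171, 168, 168, 169, 164, 147, 132, 92, 83, 80, 81, 82, 83, 81]
202 [80, 82, 77, 80, 77, 81, 83, 80, 83, 77, 82, 79, 84, 81, 81, 83, 83, 84, 87, 80, 81, 81, 83, 78, 84]

159 [149, 179, 186, 183, 127, 120, 124, 125, 123, 130, 132, 140, 169, 236, 242, 243, 243, 244, 244, 235, 136, 142, 140, 173, 179]
165 [124, 116, 179, 124, 120, 123, 121, 192, 251, 246, 219, 231, 254, 253, 253, 248, 252, 180, 160, 194, 243, 241, 240, 241, 202]
171 [215, 111, 128, 105, 200, 251, 255, 255, 206, 147, 90, 95, 94, 95, 93, 97, 251, 255, 255, 252, 170, 79, 79, 161, 241]
177 [255, 252, 127, 170, 249, 255, 226, 94, 93, 94, 95, 91, 96, 97, 99, 99, 95, 90, 234, 255, 234, 212, 79, 79, 79]
183 [255, 254, 194, 197, 255, 255, 188, 91, 90, 92, 96, 92, 52, 38, 37, 36, 36, 35, 60, 167, 149, 111, 81, 81, 82]
189 [147, 126, 80, 82, 135, 152, 168, 132, 35, 38, 39, 36, 39, 35, 40, 35, 35, 112, 167, 146, 106, 77, 84, 86, 80]
195 [77, 83, 78, 80, 83, 84, 104, 134, 143, 164, 168, 163, 167, 169, 168, 159, 145, 132, 94, 76, 84, 82, 78, 163, 179]
201 [84, 82, 84, 82, 82, 80, 84, 81, 81, 84, 82, 77, 85, 81, 79, 80, 83, 81, 83, 83, 86, 82, 85, 83, 79]
```

View pics/w6c.png

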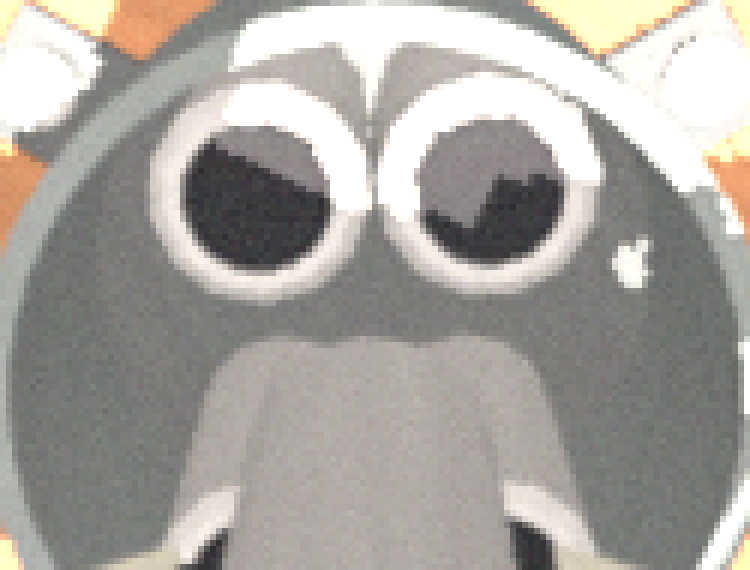

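The pot nipples lie within 0.5 mm of prediction: ring centres are at crop (260,190) and (490,185), and the held nipple is centred between them. Lowering it.

Call:
step_arm(
  commands=[
    {"translation":[-1.3,1,10],"roll":0},
    {"translation":[0,0,10],"roll":0},
    {"translation":[0,0,8],"roll":0},
    {"translation":[0,0,8],"roll":0},
    {"translation":[0,0,8],"roll":0},
    {"translation":[0,0,8],"roll":0},
    {"translation":[0,0,8],"roll":0},
    {"translation":[0,0,0],"roll":0},
  ],
)

```text
time: 11.25
tool_pos: [0.5559, 0.0748, 0.0661]
tool_rot: [3.14, -0.003, -2.704]
contact_force: [-0.6, -0.3, -1.5]
opening: 0.0265
grip_force: 30.0
```

Call:
step_arm(
  commands=[
    {"translation":[0,0,10],"roll":0},
    {"translation":[0,0,10],"roll":0},
    {"translation":[0,0,8],"roll":0},
    {"translation":[0,0,7],"roll":0},
    {"translation":[0,0,6],"roll":0},
    {"translation":[0,0,2],"roll":0},
    {"translation":[0,0,0],"roll":0},
    {"translation":[0,0,0],"roll":0},
  ],
)

```text
time: 11.92
tool_pos: [0.5571, 0.0748, 0.0251]
tool_rot: [3.142, 0.0, -2.704]
contact_force: [-0.1, -0.3, -2.5]
opening: 0.0268
grip_force: 30.2
```

Call:
step_arm(
  commands=[
    {"translation":[1,-0.7,2],"roll":0},
    {"translation":[0,0,2],"roll":0},
    {"translation":[0,0,0],"roll":0},
    {"translation":[0,0,0],"roll":0},
  ],
)

```text
time: 12.25
tool_pos: [0.5565, 0.0737, 0.0212]
tool_rot: [3.142, 0.0, -2.704]
contact_force: [-0.4, -0.4, -1.2]
opening: 0.0269
grip_force: 30.1
```

Call:
step_arm(
  commands=[
    {"translation":[0,0,0],"roll":0},
    {"translation":[0,0,0],"roll":0},
    {"translation":[0,0,0],"roll":0},
    {"translation":[0,0,-15],"roll":0},
    {"translation":[0,0,-25],"roll":0},
    {"translation":[0,0,-40],"roll":0},
    {"translation":[0,0,-30],"roll":0},
  ],
  fingers=0.4,
)

```text
time: 12.83
tool_pos: [0.5567, 0.0738, 0.1333]
tool_rot: [-3.141, 0.001, -2.704]
contact_force: [0.7, 0.6, 0.6]
opening: 0.0365
grip_force: 0.0
```

```bash
python3 - <<'E'
from h import *
s=observe();print(s["time"],s["tool_pos"])
im=read_camera("top");k=get_calibration("top");cv2.imwrite("pics/t2.png",im[:,:,::-1])
for q in ([.5858,.0706],[.5731,.0989],[.5392,.0493],[.5263,.0750],[.5561,.0735],[.488,-.276],[.614,-.2435]): print(q,proj([*q,.08],k).round(1),plug(im,k,[*q,.08],6,70))
print(plan([.488,-.276,.15]))
E
```

```text
12.8333 [0.55671657 0.0737759  0.13334823]
[0.5858, 0.0706] [260.4 182.3] [([257.8, 177.2], 32, [0.5969, 0.0757, 0.08]), ([261.1, 183.6], 84, [0.583, 0.0693, 0.08])]
[0.5731, 0.0989] [246.8 188.7] [([245.4, 184.8], 73, [0.5815, 0.1016, 0.08])]
[0.5392, 0.0493] [271.4 204. ] []
[0.5263, 0.075] [258.9 210.6] []
[0.5561, 0.0735] [259.3 196.4] []
[0.488, -0.276] [432.6 223.4] [([432.4, 223.5], 53, [0.4879, -0.2757, 0.08])]
[0.614, -0.2435] [411.5 164.2] [([411.5, 164.2], 53, [0.6141, -0.2435, 0.08])]
[ 213.52855952 -286.35159159  -11.24273545]
```

Call:
step_arm(
  commands=[
    {"translation":[15,-20,0],"roll":0},
    {"translation":[21,-32,0],"roll":0},
    {"translation":[21,-32,0],"roll":0},
    {"translation":[21,-32,0],"roll":0},
    {"translation":[21,-32,0],"roll":0},
    {"translation":[21,-32,0],"roll":0},
    {"translation":[21,-32,0],"roll":0},
    {"translation":[21,-32,0],"roll":0},
    {"translation":[16,-26,0],"roll":0},
    {"translation":[10,-16,0],"roll":0},
    {"translation":[0,0,0],"roll":0},
    {"translation":[0,0,0],"roll":0},
  ],
  fingers=0.6,
)

```text
time: 13.88
tool_pos: [0.5069, -0.2656, 0.1308]
tool_rot: [3.141, 0.0, -2.707]
contact_force: [-0.2, 0.8, 0.8]
opening: 0.0548
grip_force: 0.0
```

```bash
python3 - <<'E'
from h import *
s=observe();print(s["time"],np.round(s["tool_pos"],4))
im=read_camera("wrist");k=get_calibration("wrist");q=[.4879,-.2757,.08]
print(proj(q,k).round(1),plug(im,k,q,22,70))
print(plan([.4879,-.2757,.020]))
E
```

```text
13.8833 [ 0.5069 -0.2656  0.1308]
[278.5 184.5] [([279.3, 184.4], 448, [0.4876, -0.2752, 0.08])]
[ 22.13744341  -2.10465995 110.82853999]
```

Call:
step_arm(
  commands=[
    {"translation":[11,-1,15],"roll":0},
    {"translation":[11,-1,20],"roll":0},
    {"translation":[0,0,20],"roll":0},
    {"translation":[0,0,20],"roll":0},
    {"translation":[0,0,20],"roll":0},
    {"translation":[0,0,14],"roll":0},
    {"translation":[0,0,0],"roll":0},
    {"translation":[0,0,0],"roll":0},
  ],
)

```text
time: 14.6
tool_pos: [0.4883, -0.2745, 0.0219]
tool_rot: [3.14, -0.0, -2.703]
contact_force: [-0.1, -0.1, 0.4]
opening: 0.0551
grip_force: 0.0
```

Call:
step_arm(
  commands=[
    {"translation":[0,0,0],"roll":0},
    {"translation":[0,0,0],"roll":0},
    {"translation":[0,0,0],"roll":0},
    {"translation":[0,0,0],"roll":0},
    {"translation":[0,0,0],"roll":0},
    {"translation":[0,0,0],"roll":0},
    {"translation":[0,0,0],"roll":0},
  ],
  fingers=0.0,
  grip_force=30,
)

```text
time: 15.18
tool_pos: [0.4884, -0.2762, 0.0227]
tool_rot: [-3.141, 0.001, -2.705]
contact_force: [-0.6, 0.4, 5.4]
opening: 0.027
grip_force: 30.0
```

Call:
step_arm(
  commands=[
    {"translation":[0,0,-5],"roll":0},
    {"translation":[0,0,-25],"roll":0},
    {"translation":[0,0,-40],"roll":0},
    {"translation":[0,0,-35],"roll":0},
    {"translation":[0,0,-5],"roll":0},
    {"translation":[0,0,0],"roll":0},
    {"translation":[0,0,0],"roll":0},
  ],
)

```text
time: 15.77
tool_pos: [0.4877, -0.2758, 0.1316]
tool_rot: [3.141, -0.0, -2.704]
contact_force: [0.1, 0.3, -1.3]
opening: 0.0267
grip_force: 30.0
```

```bash
cat >> h.py <<'E'
def foot(overlap):
    "offset of held nipple's foot from tool axis, in tool x,y mm, from saturation mask"
    s=observe();k=get_calibration("wrist");im=read_camera("wrist")
    S=cv2.cvtColor(im,cv2.COLOR_RGB2HSV)[:,:,1];p=np.array(s["tool_pos"]);dz=.038+overlap-.080+.002
    v0=None
    for v in range(185,242):
        u=np.where(S[v,240:325]<60)[0]+240
        if len(u)>4 and v0 is None: v0=v
        if v==236: uc=(u.min()+u.max())/2
    up=proj(p+[0,0,dz],k)[0]
    from scipy.spatial.transform import Rotation as R
    X=R.from_euler("xyz",s["tool_rot"]).as_matrix()
    vs=[proj(p+[0,0,dz]+X[:,0]*(.014+e),k)[1] for e in (0,.001)]
    return dict(t=s["time"],p=p.round(4),grip=s["grip_force"],v0=v0,xoff=(v0-vs[0])/(vs[1]-vs[0]),uoff=(uc-up))
E
python3 - <<'E'
from h import *
print(foot(.020)); s=observe();print(plan([.5689,.0465,s["tool_pos"][2]]))
E
```

```text
{'t': 15.7667, 'p': array([ 0.4877, -0.2758,  0.1316]), 'grip': 29.987465047161095, 'v0': 205, 'xoff': np.float64(0.1295605728408764), 'uoff': np.float64(-0.29264491106403057)}
[-210.29650955  257.14529187    0.3895162 ]
```

Call:
step_arm(
  commands=[
    {"translation":[-15,19,-1],"roll":0},
    {"translation":[-24,29,0],"roll":0},
    {"translation":[-24,29,0],"roll":0},
    {"translation":[-24,29,0],"roll":0},
    {"translation":[-24,29,0],"roll":0},
    {"translation":[-24,29,0],"roll":0},
    {"translation":[-24,29,0],"roll":0},
    {"translation":[-24,29,0],"roll":0},
    {"translation":[-15,20,0],"roll":0},
    {"translation":[-12,15,0],"roll":0},
    {"translation":[0,0,0],"roll":0},
    {"translation":[0,0,0],"roll":0},
    {"translation":[0,0,0],"roll":0},
  ],
)

```text
time: 16.9
tool_pos: [0.5686, 0.0451, 0.1317]
tool_rot: [3.141, -0.003, -2.704]
contact_force: [-0.6, -0.5, -0.2]
opening: 0.027
grip_force: 30.0
```

```bash
python3 - <<'E'
from h import *
s=observe();print(s["time"],s["tool_pos"],plan([.5689,.0465,.060]))
E
```

```text
16.9 [0.56864697 0.04507167 0.13165213] [-1.02811149  1.1132774  71.65079327]
```

Call:
step_arm(
  commands=[
    {"translation":[-0.6,0.3,8],"roll":0},
    {"translation":[0,0,8],"roll":0},
    {"translation":[0,0,2],"roll":0},
    {"translation":[0,0,0],"roll":0},
    {"translation":[0,0,0],"roll":0},
    {"translation":[0,0,0],"roll":0},
  ],
)

```text
time: 17.4
tool_pos: [0.5701, 0.0459, 0.1153]
tool_rot: [-3.141, 0.0, -2.705]
contact_force: [0.3, -0.4, -1.6]
opening: 0.0272
grip_force: 30.0
```

```bash
python3 - <<'E'
from h import *
s=observe();print(s["time"],s["tool_pos"],plan([.5689,.0465,.055]))
E
```

```text
17.4 [0.57012817 0.04591399 0.11527249] [ 0.88604476  1.05790449 60.27205565]
```

Call:
step_arm(
  commands=[
    {"translation":[0.8,0.8,5],"roll":0},
    {"translation":[0,0,6],"roll":0},
    {"translation":[0,0,6],"roll":0},
    {"translation":[0,0,6],"roll":0},
    {"translation":[0,0,6],"roll":0},
    {"translation":[0,0,0],"roll":0},
    {"translation":[0,0,0],"roll":0},
  ],
)

```text
time: 17.98
tool_pos: [0.5686, 0.0466, 0.0855]
tool_rot: [3.141, -0.001, -2.704]
contact_force: [-0.1, -0.4, -0.9]
opening: 0.0266
grip_force: 30.0
```

Call:
step_arm(
  commands=[
    {"translation":[0,0,8],"roll":0},
    {"translation":[0,0,8],"roll":0},
    {"translation":[0,0,8],"roll":0},
    {"translation":[0,0,6],"roll":0},
    {"translation":[0,0,3],"roll":0},
    {"translation":[0,0,0],"roll":0},
    {"translation":[0,0,0],"roll":0},
  ],
)

```text
time: 18.57
tool_pos: [0.5689, 0.0466, 0.0529]
tool_rot: [3.141, -0.0, -2.704]
contact_force: [-0.1, 0.1, -1.5]
opening: 0.0267
grip_force: 30.0
```

Call:
step_arm(
  commands=[
    {"translation":[0,0,0],"roll":0},
    {"translation":[0,0,0],"roll":0},
    {"translation":[0,0,0],"roll":0},
    {"translation":[0,0,0],"roll":0},
    {"translation":[0,0,-15],"roll":0},
    {"translation":[0,0,-30],"roll":0},
    {"translation":[0,0,-35],"roll":0},
    {"translation":[41,0,0],"roll":0},
    {"translation":[0,0,0],"roll":0},
    {"translation":[0,0,0],"roll":0},
  ],
  fingers=0.5,
)

```text
time: 19.4
tool_pos: [0.5306, 0.0288, 0.1339]
tool_rot: [-3.141, 0.0, -2.705]
contact_force: [-0.2, 0.1, -0.2]
opening: 0.046
grip_force: 0.0
```

```bash
cat >> h.py <<'E'
def rings(cam="wrist",im=None,k=None):
    im=read_camera(cam) if im is None else im
    k=k or get_calibration(cam);g=cv2.cvtColor(im,cv2.COLOR_RGB2GRAY)
    c=proj([.5561,.0735,.08],k);print("centre",c.round(1))
    for n,q in dict(A=[.5858,.0706],B=[.5731,.0989],C=[.5392,.0493],D=[.5263,.0750],O=[.5561,.0735],P295=[.5689,.0465],P115=[.5433,.1005]).items():
        out=[]
        for z in (.08,.11,0):
            u,v=proj([*q,z],k).round().astype(int)
            out.append(((int(u),int(v)),g[max(v-3,0):v+4,u-3:u+4].mean().round() if 3<v<417 and 3<u<557 else None))
        print(n,out)
E
python3 - <<'E'
from h import *
s=observe();print(s["time"],s["tool_pos"])
k=get_calibration("wrist");im=read_camera("wrist");cv2.imwrite("pics/w8.png",im[:,:,::-1])
rings(im=im,k=k)
for q in ([.5561,.0735],[.5689,.0465],[.5433,.1005]):
  for z in (.08,.105): print(z,plug(im,k,[*q,z],18,70))
print(plan([.6141,-.2435,s["tool_pos"][2]]))
E
```

```text
19.4 [0.53059941 0.02884594 0.13388703]
centre [317.7 261.2]
A [((299, 290), np.float64(86.0)), ((301, 310), np.float64(88.0)), ((295, 252), np.float64(127.0))]
B [((336, 290), np.float64(86.0)), ((342, 310), np.float64(38.0)), ((324, 253), np.float64(65.0))]
C [((300, 231), np.float64(33.0)), ((302, 245), np.float64(125.0)), ((296, 206), np.float64(89.0))]
D [((336, 230), np.float64(33.0)), ((343, 244), np.float64(142.0)), ((324, 205), np.float64(105.0))]
O [((318, 261), np.float64(33.0)), ((322, 278), np.float64(72.0)), ((310, 230), np.float64(76.0))]
P295 [((281, 261), np.float64(33.0)), ((281, 279), np.float64(71.0)), ((281, 230), np.float64(121.0))]
P115 [((354, 261), np.float64(137.0)), ((363, 278), np.float64(91.0)), ((338, 229), np.float64(33.0))]
0.08 [([322.3, 263.0], 676, [0.556, 0.0776, 0.08])]
0.105 [([323.7, 266.4], 570, [0.5491, 0.0719, 0.105])]
0.08 [([280.6, 261.0], 358, [0.5687, 0.046, 0.08]), ([279.5, 276.3], 82, [0.5815, 0.0509, 0.08])]
0.105 [([280.6, 263.1], 275, [0.5601, 0.042, 0.105]), ([279.5, 276.3], 82, [0.5701, 0.0458, 0.105])]
0.08 [([370.5, 254.3], 73, [0.5327, 0.1095, 0.08]), ([344.5, 272.5], 116, [0.5558, 0.0979, 0.08])]
0.105 [([373.7, 259.1], 74, [0.5284, 0.1024, 0.105]), ([359.0, 276.3], 44, [0.5451, 0.0993, 0.105])]
[ 4.08305695e+01 -2.81708042e+02  1.02100038e-01]
```

The second nipple is seated: its plug is at (281,261), matching z = 0.08. Now the third.

Call:
step_arm(
  commands=[
    {"translation":[0,-22,0],"roll":0},
    {"translation":[3,-36,0],"roll":0},
    {"translation":[3,-36,0],"roll":0},
    {"translation":[3,-36,0],"roll":0},
    {"translation":[3,-36,0],"roll":0},
    {"translation":[3,-36,0],"roll":0},
    {"translation":[3,-36,0],"roll":0},
    {"translation":[0,-25,0],"roll":0},
    {"translation":[0,-17,0],"roll":0},
    {"translation":[0,0,0],"roll":0},
    {"translation":[0,0,0],"roll":0},
  ],
  fingers=0.6,
)

```text
time: 20.37
tool_pos: [0.6345, -0.2325, 0.1321]
tool_rot: [3.141, -0.0, -2.705]
contact_force: [-0.4, 0.4, -0.5]
opening: 0.0551
grip_force: 0.0
```

```bash
python3 - <<'E'
from h import *
s=observe();print(s["time"],np.round(s["tool_pos"],4))
im=read_camera("wrist");k=get_calibration("wrist");q=[.6141,-.2435,.08]
print(proj(q,k).round(1),plug(im,k,q,22,70))
print(plan([.6141,-.2435,.020]))
E
```

```text
20.3667 [ 0.6345 -0.2325  0.1321]
[278.  182.5] [([278.8, 182.4], 441, [0.6138, -0.243, 0.08])]
[ 23.34646933  -2.46941409 112.34313736]
```

Call:
step_arm(
  commands=[
    {"translation":[12,-1,15],"roll":0},
    {"translation":[11,-1,20],"roll":0},
    {"translation":[0,0,20],"roll":0},
    {"translation":[0,0,20],"roll":0},
    {"translation":[0,0,20],"roll":0},
    {"translation":[0,0,15],"roll":0},
    {"translation":[0,0,0],"roll":0},
    {"translation":[0,0,0],"roll":0},
  ],
)

```text
time: 21.08
tool_pos: [0.6139, -0.2421, 0.0229]
tool_rot: [3.14, -0.001, -2.703]
contact_force: [-0.3, -0.9, -0.5]
opening: 0.0549
grip_force: 0.0
```

Call:
step_arm(
  commands=[
    {"translation":[0,0,0],"roll":0},
    {"translation":[0,0,0],"roll":0},
    {"translation":[0,0,0],"roll":0},
    {"translation":[0,0,0],"roll":0},
    {"translation":[0,0,0],"roll":0},
    {"translation":[0,0,0],"roll":0},
    {"translation":[0,0,0],"roll":0},
  ],
  fingers=0.0,
  grip_force=30,
)

```text
time: 21.67
tool_pos: [0.6144, -0.2437, 0.0238]
tool_rot: [-3.141, 0.001, -2.704]
contact_force: [0.0, 1.2, 3.9]
opening: 0.0271
grip_force: 30.0
```

Call:
step_arm(
  commands=[
    {"translation":[0,0,-5],"roll":0},
    {"translation":[0,0,-25],"roll":0},
    {"translation":[0,0,-40],"roll":0},
    {"translation":[0,0,-35],"roll":0},
    {"translation":[0,0,-5],"roll":0},
    {"translation":[0,0,0],"roll":0},
    {"translation":[0,0,0],"roll":0},
  ],
)

```text
time: 22.25
tool_pos: [0.6135, -0.2434, 0.1323]
tool_rot: [3.141, -0.001, -2.704]
contact_force: [0.3, -1.1, -2.2]
opening: 0.0269
grip_force: 30.0
```

```bash
python3 - <<'E'
from h import *
print(foot(.020)); s=observe();print(plan([.5433,.1005,s["tool_pos"][2]]))
E
```

```text
{'t': 22.25, 'p': array([ 0.6135, -0.2434,  0.1323]), 'grip': 29.99820081226062, 'v0': 205, 'xoff': np.float64(0.12342160810025911), 'uoff': np.float64(-0.7319683164909065)}
[-82.37757779 340.78103611   0.79755297]
```

Call:
step_arm(
  commands=[
    {"translation":[-5,20,0],"roll":0},
    {"translation":[-8.5,36,0],"roll":0},
    {"translation":[-8.5,36,0],"roll":0},
    {"translation":[-8.5,36,0],"roll":0},
    {"translation":[-8.5,36,0],"roll":0},
    {"translation":[-8.5,36,0],"roll":0},
    {"translation":[-8.5,36,0],"roll":0},
    {"translation":[-8.5,36,0],"roll":0},
    {"translation":[-8.5,36,0],"roll":0},
    {"translation":[-5.4,20,0],"roll":0},
    {"translation":[-4,12.8,0],"roll":0},
    {"translation":[0,0,0],"roll":0},
    {"translation":[0,0,8],"roll":0},
    {"translation":[0,0,8],"roll":0},
    {"translation":[0,0,2],"roll":0},
    {"translation":[0,0,0],"roll":0},
    {"translation":[0,0,0],"roll":0},
    {"translation":[0,0,0],"roll":0},
  ],
)

```text
time: 23.8
tool_pos: [0.5447, 0.0993, 0.1152]
tool_rot: [-3.142, 0.0, -2.705]
contact_force: [-0.3, -0.1, -1.8]
opening: 0.0269
grip_force: 30.0
```

```bash
python3 - <<'E'
from h import *
s=observe();print(s["time"],s["tool_pos"],plan([.5433,.1005,.055]))
E
```

```text
23.8 [0.54467491 0.09930745 0.11517373] [ 0.75442986  1.66711924 60.17342756]
```

Call:
step_arm(
  commands=[
    {"translation":[0.7,1.3,5],"roll":0},
    {"translation":[0,0,6],"roll":0},
    {"translation":[0,0,6],"roll":0},
    {"translation":[0,0,6],"roll":0},
    {"translation":[0,0,6],"roll":0},
    {"translation":[0,0,0],"roll":0},
    {"translation":[0,0,0],"roll":0},
  ],
)

```text
time: 24.38
tool_pos: [0.5429, 0.1009, 0.0856]
tool_rot: [3.141, -0.001, -2.704]
contact_force: [0.1, -0.5, -1.3]
opening: 0.0268
grip_force: 30.0
```

Call:
step_arm(
  commands=[
    {"translation":[0,0,8],"roll":0},
    {"translation":[0,0,8],"roll":0},
    {"translation":[0,0,8],"roll":0},
    {"translation":[0,0,6],"roll":0},
    {"translation":[0,0,3],"roll":0},
    {"translation":[0,0,0],"roll":0},
    {"translation":[0,0,0],"roll":0},
  ],
)

```text
time: 24.97
tool_pos: [0.5432, 0.1009, 0.0529]
tool_rot: [3.141, -0.0, -2.704]
contact_force: [0.7, 0.7, -1.5]
opening: 0.0267
grip_force: 30.0
```

Call:
step_arm(
  commands=[
    {"translation":[0,0,0],"roll":0},
    {"translation":[0,0,0],"roll":0},
    {"translation":[0,0,0],"roll":0},
    {"translation":[0,0,0],"roll":0},
    {"translation":[0,0,-15],"roll":0},
    {"translation":[0,0,-30],"roll":0},
    {"translation":[0,0,-35],"roll":0},
    {"translation":[41,0,0],"roll":0},
    {"translation":[0,0,0],"roll":0},
    {"translation":[0,0,0],"roll":0},
  ],
  fingers=0.5,
)

```text
time: 25.8
tool_pos: [0.5047, 0.0832, 0.1339]
tool_rot: [-3.142, 0.0, -2.705]
contact_force: [-0.0, -0.6, -0.1]
opening: 0.0459
grip_force: 0.0
```

```bash
python3 - <<'E'
from h import *
s=observe();print(s["time"],s["tool_pos"])
k=get_calibration("wrist");im=read_camera("wrist");cv2.imwrite("pics/w9.png",im[:,:,::-1])
for q in ([.5561,.0735],[.5689,.0465],[.5433,.1005]):
  print(proj([*q,.08],k),plug(im,k,[*q,.08],11,75))
# lid: centroid of dark knob top & grey disc in initial top picture
t=cv2.imread("pics/top0.png")
for c,n in blobs(t,(125,225,180,280),60): print("knob blob",c,n,ray("top",c,.045))
S=cv2.cvtColor(t,cv2.COLOR_BGR2HSV);m=((S[:,:,1]<70)).astype(np.uint8);m[:, :120]=0;m[:,185:]=0;m[:222]=0;m[285:]=0
cs,_=cv2.findContours(m,0,1);c=max(cs,key=cv2.contourArea);e=cv2.fitEllipse(c);print("disc",e,ray("top",e[0],.008))
E
```

```text
25.8 [0.50471476 0.08317948 0.13386887]
[243.92783711 261.77646513] [([242.1, 261.8], 435, [0.5567, 0.0722, 0.08])]
[207.31104351 261.99802768] []
[280.57045953 261.55474629] [([280.3, 261.5], 364, [0.5433, 0.1003, 0.08])]
knob blob [149.8515625 251.6875   ] 128 [0.45449522 0.30426058 0.045     ]
disc ((152.1748504638672, 253.09329223632812), (47.35234069824219, 49.51852798461914), 51.041412353515625) [0.45656946 0.30847124 0.008     ]
```

All seven nipples are seated. Now the lid.

Call:
step_arm(
  commands=[
    {"translation":[-10,22,0],"roll":0},
    {"translation":[-11,34,0],"roll":0},
    {"translation":[-11,34,0],"roll":0},
    {"translation":[-11,34,0],"roll":0},
    {"translation":[-11,34,0],"roll":0},
    {"translation":[-11,34,5],"roll":0},
    {"translation":[-9,20,5],"roll":0},
    {"translation":[0,12,0],"roll":0},
    {"translation":[0,0,0],"roll":0},
    {"translation":[0,0,0],"roll":0},
  ],
  fingers=0.55,
)

```text
time: 26.68
tool_pos: [0.4784, 0.3177, 0.123]
tool_rot: [-3.141, -0.0, -2.703]
contact_force: [0.3, 0.1, -0.5]
opening: 0.0506
grip_force: 0.0
```

```bash
python3 - <<'E'
from h import *
s=observe();print(s["time"],np.round(s["tool_pos"],4))
k=get_calibration("wrist");im=read_camera("wrist");cv2.imwrite("pics/w10.png",im[:,:,::-1])
S=cv2.cvtColor(im,cv2.COLOR_RGB2HSV);m=(S[:,:,1]<60).astype(np.uint8);m[243:]=0
c=proj([.4566,.308,.045],k);print("pred knob top",c,"disc",proj([.4566,.308,.008],k))
for v in range(int(c[1])-40,243,5):
    print(v,''.join('#' if g<45 else '+' if g<80 else '.' for g in S[v,200:370:2,2]),(np.where(m[v])[0].min(),np.where(m[v])[0].max()) if m[v].any() else '')
cs,_=cv2.findContours(m,0,1);q=max(cs,key=cv2.contourArea);print(cv2.boundingRect(q))
E
```

```text
26.6833 [0.4784 0.3177 0.123 ]
pred knob top [281.81667132 176.2678712 ] disc [281.75354106 169.69579763]
136 ..................................................................................... (np.int64(0), np.int64(327))
141 ..................................................................................... (np.int64(0), np.int64(330))
146 ..................................................................................... (np.int64(0), np.int64(332))
151 ..................................................................................... (np.int64(0), np.int64(334))
156 ..................................................................................... (np.int64(0), np.int64(336))
161 ......................................+#####+........................................ (np.int64(0), np.int64(337))
166 ....................................#+.......+#...................................... (np.int64(0), np.int64(337))
171 ...................................+...........+..................................... (np.int64(0), np.int64(337))
176 ...................................+..
[... 889 characters left out ...]
4(0), np.int64(316))
216 ..................................................................................... (np.int64(0), np.int64(310))
221 ..................................................................................... (np.int64(16), np.int64(299))
226 ..................................................................................... (np.int64(17), np.int64(40))
231 ..................................................................................... 
236 ..................................................................................... 
241 #+................................................................................... (np.int64(0), np.int64(559))
(227, 113, 111, 111)
```

Call:
step_arm(
  commands=[
    {"translation":[12,0,20],"roll":0},
    {"translation":[12.5,0.5,25],"roll":0},
    {"translation":[0,0,25],"roll":0},
    {"translation":[0,0,25],"roll":0},
    {"translation":[0,0,20],"roll":0},
    {"translation":[0,0,15],"roll":0},
    {"translation":[0,0,8],"roll":0},
    {"translation":[0,0,0],"roll":0},
    {"translation":[0,0,0],"roll":0},
  ],
)

```text
time: 27.48
tool_pos: [0.4566, 0.3072, -0.0143]
tool_rot: [-3.142, 0.001, -2.706]
contact_force: [0.3, -0.4, -0.0]
opening: 0.0506
grip_force: 0.0
```

Call:
step_arm(
  commands=[
    {"translation":[0.7,0,2],"roll":0},
    {"translation":[0,0,0],"roll":0},
    {"translation":[0,0,0],"roll":0},
  ],
)

```text
time: 27.73
tool_pos: [0.4557, 0.3077, -0.016]
tool_rot: [3.142, 0.002, -2.704]
contact_force: [-0.4, -0.1, -0.6]
opening: 0.0504
grip_force: 0.0
```

Call:
step_arm(
  commands=[
    {"translation":[0,0,0],"roll":0},
    {"translation":[0,0,0],"roll":0},
    {"translation":[0,0,0],"roll":0},
    {"translation":[0,0,0],"roll":0},
    {"translation":[0,0,0],"roll":0},
    {"translation":[0,0,0],"roll":0},
    {"translation":[0,0,0],"roll":0},
    {"translation":[0,0,0],"roll":0},
  ],
  fingers=0.0,
  grip_force=40,
)

```text
time: 28.4
tool_pos: [0.4552, 0.3077, -0.0168]
tool_rot: [3.141, 0.0, -2.704]
contact_force: [-0.6, -0.3, 0.9]
opening: 0.0229
grip_force: 40.0
```

Call:
step_arm(
  commands=[
    {"translation":[0,0,-5],"roll":0},
    {"translation":[0,0,-20],"roll":0},
    {"translation":[0,0,-35],"roll":0},
    {"translation":[0,0,-35],"roll":0},
    {"translation":[0,0,-20],"roll":0},
    {"translation":[0,0,-5],"roll":0},
    {"translation":[0,0,0],"roll":0},
    {"translation":[0,0,0],"roll":0},
  ],
)

```text
time: 29.07
tool_pos: [0.4543, 0.3071, 0.1018]
tool_rot: [-3.142, -0.002, -2.704]
contact_force: [-0.6, 0.1, -3.6]
opening: 0.0228
grip_force: 40.0
```

```bash
python3 - <<'E'
from h import *
from scipy.spatial.transform import Rotation as R
s=observe();k=get_calibration("wrist");im=read_camera("wrist");cv2.imwrite("pics/w11.png",im[:,:,::-1])
p=np.array(s["tool_pos"]);print(s["time"],p.round(4),s["opening"],s["grip_force"])
S=cv2.cvtColor(im,cv2.COLOR_RGB2HSV);m=(S[:,:,1]<60)
for v in range(110,243,8):
    u=np.where(m[v,170:400])[0]+170;print(v,(u.min(),u.max(),len(u)) if len(u) else None)
# expected outline of the disc's top edge (8 mm above lid bottom)
zt=p[2]+.016+.008
X=R.from_euler("xyz",s["tool_rot"]).as_matrix()
for a in (0,30,60,90,-90,-60,-30): 
    d=.053*(np.cos(np.radians(a))*X[:,0]+np.sin(np.radians(a))*X[:,1]);q=p+d;q[2]=zt;print(a,proj(q,k).round(1))
print(plan([.5561,.0735,p[2]]))
E
```

```text
29.0667 [0.4543 0.3071 0.1018] 0.022832262267598675 39.99940574169159
110 None
118 None
126 None
134 None
142 None
150 None
158 (np.int64(268), np.int64(293), 26)
166 (np.int64(241), np.int64(320), 80)
174 (np.int64(225), np.int64(336), 112)
182 (np.int64(216), np.int64(346), 131)
190 (np.int64(208), np.int64(353), 146)
198 (np.int64(202), np.int64(359), 158)
206 (np.int64(197), np.int64(364), 168)
214 (np.int64(194), np.int64(368), 175)
222 (np.int64(190), np.int64(371), 182)
230 (np.int64(189), np.int64(373), 185)
238 (np.int64(187), np.int64(374), 187)
0 [281.3 153. ]
30 [332.4 166.8]
60 [367.3 203.1]
90 [376.9 249.4]
-90 [185.9 249.5]
-60 [195.4 203.2]
-30 [230.2 166.9]
[   6.25212767 -254.68557199   -0.60710859]
```

```bash
python3 - <<'E'
from h import *
from scipy.optimize import least_squares
from scipy.spatial.transform import Rotation as R
k=get_calibration("wrist");s=observe();X=R.from_euler("xyz",s["tool_rot"]).as_matrix();p=np.array(s["tool_pos"]);print(p)
im=cv2.imread("pics/w11.png");m=cv2.cvtColor(im,cv2.COLOR_BGR2HSV)[:,:,1]<60
pts=[]
for v in range(160,243,2):
    u=np.where(m[v,170:400])[0]+170;pts+= [(u.min()-.5,v),(u.max()+.5,v)]
for fz in (True,False):
    def f(a):
        z=p[2]+.0245+(a[2] if fz else 0)
        c=p+X[:,0]*a[0]+X[:,1]*a[1]
        r=[]
        for q in pts: 
            w=ray("",q,z,k); r.append(np.hypot(*(w-c)[:2])-.053)
        return np.array(r)
    o=least_squares(f,[0,0,0],x_scale=1e-3);print((o.x*1000).round(2),np.sqrt((o.fun**2).mean())*1000)
E
```

```text
[0.45394049 0.30688214 0.10118671]
[-2.6  -0.41 -3.03] 0.19790566124497133
[-2.73 -0.41  0.  ] 0.4241824973625656
```

```bash
python3 - <<'E'
from h import *
from scipy.optimize import least_squares
from scipy.spatial.transform import Rotation as R
k=get_calibration("wrist");s=observe();X=R.from_euler("xyz",s["tool_rot"]).as_matrix();p=np.array(s["tool_pos"])
K=np.array(k["camera_matrix"]);T=np.array(k["world_from_camera"]);o=T[:3,3]
def fit(im,zz):
    m=cv2.cvtColor(im,cv2.COLOR_BGR2HSV)[:,:,1]<60;pts=[]
    for v in range(160,243,2):
        u=np.where(m[v,170:400])[0]+170;pts+= [(u.min()-.5,v),(u.max()+.5,v)]
    D=np.array([T[:3,:3]@np.array([1,-1,-1])*0+T[:3,:3]@(np.linalg.inv(K)@[a,b,1]*[1,-1,-1]) for a,b in pts])
    for mode in ("tilt","tilt,dz"):
        def f(a):
            n=np.array([0,0,1])+a[2]*np.array([X[0,0],X[1,0],0]);n/=np.linalg.norm(n)   # a2>0: top leans to +x, +x edge down
            c=p+X[:,0]*a[0]+X[:,1]*a[1]+[0,0,zz+(a[3] if "dz" in mode else 0)]
            t=((c-o)@n)/(D@n);return np.linalg.norm(o+D*t[:,None]-c,axis=1)-.053
        r=least_squares(f,[0,0,0,0],x_scale=[1e-3,1e-3,1e-2,1e-3]);print(mode,(r.x*1000).round(2),np.sqrt((r.fun**2).mean())*1000)
fit(cv2.imread("pics/w11.png"),.0245)
ks=get_calibration("scene");im=read_camera("scene");cv2.imwrite("pics/s2.png",im[:,:,::-1])
c=proj(p+[0,0,.0245],ks);print("scene pred disc",c)
S=cv2.cvtColor(im,cv2.COLOR_RGB2HSV)[:,:,1]
u,v=c.astype(int)
for i in range(v-30,v+45,4): print(i,''.join('.' if x>70 else '#' for x in S[i,u-70:u+72:2]))
E
```

```text
tilt [ -2.19  -0.42 171.69   0.  ] 0.2540394185335536
tilt,dz [-2.61 -0.41 30.01 -2.53] 0.19439641483078476
scene pred disc [415.36142909 215.27573978]
185 ..................############################.#######.......#########.
189 ..................##..........########....###..#######....##########...
193 ..............................######.....#######...##..........####....
197 ..............................######.....#.####.................##.....
201 ..............................########..#######........................
205 .........................#####################.........................
209 .......................######################..........................
213 ......................#########################........................
217 ........###...........################.#########.......................
221 .......####............##########################......................
225 ......###................########################......................
229 ............................####################.......................
233 ................................#############..........................
237 .......................................................................
241 .......................................................................
245 .......................................................................
249 .......................................................................
253 .......................................................................
257 .......................................................................
```

```bash
python3 - <<'E'
from h import *
from scipy.optimize import least_squares
s=observe();p=np.array(s["tool_pos"]);ks=get_calibration("scene")
def edges(im,u,v0,v1,w=62,thr=70):
    S=cv2.cvtColor(im,cv2.COLOR_BGR2HSV)[:,:,1]<thr;L=[];R_=[]
    for v in range(v0,v1):
        row=S[v];a=b=u
        while row[a-1] or row[a-2]:a-=1
        while row[b+1] or row[b+2]:b+=1
        L.append((a-.5,v));R_.append((b+.5,v))
    return L,R_
def model(a,n=72):  # outline of solid disc = hull of top and bottom circles
    nz=np.array([a[3],a[4],1]);nz/=np.linalg.norm(nz);e1=np.cross(nz,[0,1,0]);e1/=np.linalg.norm(e1);e2=np.cross(nz,e1)
    th=np.linspace(0,2*np.pi,n);q=[]
    for h in (0,-.004):
        for t in th:q.append(proj(a[:3]+nz*h+.053*(np.cos(t)*e1+np.sin(t)*e2),ks))
    return cv2.convexHull(np.array(q,np.float32))
def fit(im,u,v0,v1,x0):
    L,R_=edges(im,u,v0,v1);pts=L+R_
    print([(l[0],r[0],l[1]) for l,r in zip(L,R_)][::3])
    f=lambda a:[cv2.pointPolygonTest(model(a),(float(x),float(y)),True) for x,y in pts]
    r=least_squares(f,x0,x_scale=[1e-3]*3+[1e-2]*2,diff_step=1e-3,loss="soft_l1");print(r.x.round(4),np.median(np.abs(r.fun)))
fit(cv2.imread("pics/scene0.png"),420,262,279,np.array([.4566,.308,.008,0.001,0.001]))
fit(cv2.imread("pics/s2.png"),416,213,234,np.array([*p[:2],p[2]+.0245,0.001,0.001]))
E
```

```text
[(403.5, 428.5, 262), (381.5, 428.5, 265), (384.5, 428.5, 268), (387.5, 427.5, 271), (391.5, 425.5, 274), (398.5, 420.5, 277)]
[ 0.4614  0.3093  0.0092 -0.0346  0.043 ] 0.19151540623524527
[(388.5, 437.5, 213), (388.5, 440.5, 216), (389.5, 441.5, 219), (391.5, 441.5, 222), (393.5, 442.5, 225), (397.5, 439.5, 228), (402.5, 437.5, 231)]
[ 0.4422  0.3058  0.1133 -0.0029  0.0029] 0.26373867958285047
```

The fits aren't conclusive on tilt, but the position is good to about 2 mm and the tapered plug captures ±5 mm. I'll carry the lid over the pot.

Call:
step_arm(
  commands=[
    {"translation":[0,-15,0],"roll":0},
    {"translation":[1,-30,0],"roll":0},
    {"translation":[1,-30,0],"roll":0},
    {"translation":[1,-30,0],"roll":0},
    {"translation":[1,-30,0],"roll":0},
    {"translation":[1,-30,0],"roll":0},
    {"translation":[1,-30,0],"roll":0},
    {"translation":[1,-30,0],"roll":0},
    {"translation":[0.5,-18,0],"roll":0},
    {"translation":[0,-12,0],"roll":0},
    {"translation":[0,0,8],"roll":0},
    {"translation":[0,0,4],"roll":0},
    {"translation":[0,0,0],"roll":0},
    {"translation":[0,0,0],"roll":0},
    {"translation":[0,0,0],"roll":0},
  ],
)

```text
time: 30.42
tool_pos: [0.5559, 0.0745, 0.091]
tool_rot: [3.141, -0.0, -2.703]
contact_force: [-0.2, -0.3, -2.7]
opening: 0.0225
grip_force: 40.0
```

```bash
python3 - <<'E'
from h import *
from scipy.optimize import least_squares
from scipy.spatial.transform import Rotation as R
s=observe();p=np.array(s["tool_pos"]);k=get_calibration("wrist");im=read_camera("wrist");cv2.imwrite("pics/w12.png",im[:,:,::-1])
print(s["time"],p.round(4),s["tool_rot"],plan([.5561,.0735,.066]))
g=im.max(2)
for v in range(150,243,6): print(v,''.join('#' if x<60 else '+' if x<100 else '-' if x<140 else '.' for x in g[v,150:420:3]))
X=R.from_euler("xyz",s["tool_rot"]).as_matrix()
for z,r,c in ((p[2]+.0245,.053,p),(.086,.05,np.array([.5561,.0735,0]))):
    print([proj([*(c+r*(np.cos(a)*X[:,0]+np.sin(a)*X[:,1]))[:2],z],k).round().tolist() for a in (0,.7,1.4,-.7,-1.4)])
E
```

```text
30.4167 [0.5559 0.0745 0.091 ] [ 3.14117917e+00 -3.20493002e-04 -2.70281425e+00] [ 0.44587072 -0.77768672 25.22876623]
150 ..................................-+++++++++++++++++......................................
156 ...............................-++++...--------..-.-+++......-............................
162 ........................-..++-+---......................-+-...............................
168 .........................+++----...........................-..............................
174 ........................++-------.........................................................
180 ..........-...-.......+----------.........................................................
186 .........-......--..-------------.........................................................
192 ..............-....-----------------......................................................
198 .................------------------------............-----------------....................
204 ................-----------------------------..-.--.------------------....................
210 ...............----------------------------------------------------------.................
216 ..............------------------------------------------------------------................
222 .............--------------------------------------------------------------...............
228 .............--------------------------------------------------------------...............
234 .............--------------------------------------------------------.....................
240 ............---------------------------##########--------------------.......-.............
[[281.0, 153.0], [347.0, 177.0], [377.0, 234.0], [216.0, 177.0], [186.0, 235.0]]
[[280.0, 153.0], [333.0, 172.0], [358.0, 219.0], [227.0, 172.0], [202.0, 219.0]]
```

Call:
step_arm(
  commands=[
    {"translation":[1.5,-0.7,6],"roll":0},
    {"translation":[0,0,6],"roll":0},
    {"translation":[0,0,4],"roll":0},
    {"translation":[0,0,2],"roll":0},
    {"translation":[0,0,2],"roll":0},
    {"translation":[0,0,0],"roll":0},
    {"translation":[0,0,0],"roll":0},
  ],
)

```text
time: 31.05
tool_pos: [0.5554, 0.0721, 0.0711]
tool_rot: [3.142, 0.0, -2.704]
contact_force: [-0.4, 0.3, -2.3]
opening: 0.0232
grip_force: 40.0
```

Call:
step_arm(
  commands=[
    {"translation":[0,0,1],"roll":0},
    {"translation":[0,0,1],"roll":0},
    {"translation":[0,0,1],"roll":0},
    {"translation":[0,0,0],"roll":0},
  ],
)

```text
time: 31.38
tool_pos: [0.5552, 0.0721, 0.068]
tool_rot: [3.141, -0.0, -2.704]
contact_force: [0.8, 0.1, -1.9]
opening: 0.0233
grip_force: 40.0
```

Call:
step_arm(
  commands=[
    {"translation":[0,0,1],"roll":0},
    {"translation":[0,0,1],"roll":0},
    {"translation":[0,0,0],"roll":0},
    {"translation":[0,0,0],"roll":0},
  ],
)

```text
time: 31.72
tool_pos: [0.5553, 0.0721, 0.0661]
tool_rot: [3.141, -0.0, -2.704]
contact_force: [0.5, -0.4, -2.5]
opening: 0.0233
grip_force: 40.0
```

Call:
step_arm(
  commands=[
    {"translation":[0,0,1],"roll":0},
    {"translation":[0,0,1],"roll":0},
    {"translation":[0,0,0],"roll":0},
    {"translation":[0,0,0],"roll":0},
  ],
)

```text
time: 32.05
tool_pos: [0.5555, 0.0721, 0.0652]
tool_rot: [-3.141, 0.001, -2.704]
contact_force: [-2.6, 0.0, 5.2]
opening: 0.0233
grip_force: 40.0
```

Contact came at z = 0.065, the expected seated height. Pressing lightly, then releasing.

Call:
step_arm(
  commands=[
    {"translation":[0,0,0.5],"roll":0},
    {"translation":[0,0,0],"roll":0},
  ],
)

```text
time: 32.22
tool_pos: [0.5556, 0.0721, 0.0651]
tool_rot: [-3.141, 0.001, -2.704]
contact_force: [-3.4, -0.3, 8.8]
opening: 0.0232
grip_force: 40.0
```

Call:
step_arm(
  commands=[
    {"translation":[0,0,0],"roll":0},
    {"translation":[0,0,0],"roll":0},
    {"translation":[0,0,0],"roll":0},
    {"translation":[0,0,0],"roll":0},
    {"translation":[0,0,0],"roll":0},
    {"translation":[0,0,-10],"roll":0},
    {"translation":[0,0,-25],"roll":0},
    {"translation":[0,0,-35],"roll":0},
    {"translation":[0,0,-20],"roll":0},
    {"translation":[-41,0,0],"roll":0},
    {"translation":[-30,0,0],"roll":0},
    {"translation":[0,0,0],"roll":0},
    {"translation":[0,0,0],"roll":0},
  ],
  fingers=0.5,
)

```text
time: 33.3
tool_pos: [0.6202, 0.1027, 0.1535]
tool_rot: [3.141, -0.0, -2.703]
contact_force: [0.0, -0.5, -0.7]
opening: 0.0458
grip_force: 0.0
```

```bash
python3 - <<'E'
from h import *
from scipy.optimize import least_squares
s=observe();print(s["time"],s["tool_pos"])
k=get_calibration("wrist");im=read_camera("wrist");cv2.imwrite("pics/w13.png",im[:,:,::-1])
print("pred knob top",proj([.5561,.0735,.127],k),"disc",proj([.5561,.0735,.090],k))
m=(cv2.cvtColor(im,cv2.COLOR_RGB2HSV)[:,:,2])
u,v=proj([.5561,.0735,.1],k).astype(int)
for i in range(max(v-75,0),min(v+75,243),6): print(i,''.join('#' if x<60 else '+' if x<100 else '-' if x<140 else '.' for x in m[i,max(u-120,0):u+120:3]))
kt=get_calibration("top");it=read_camera("top");cv2.imwrite("pics/t3.png",it[:,:,::-1])
for cam in ("top","wrist"):print(cam,[(np.round(d["at"],3).tolist(),round(d["confidence"],2)) for d in search_frame(cam,"lid_knob")])
E
```

```text
33.3 [0.62016209 0.10267494 0.15345076]
pred knob top [282.39301247 118.19417495] disc [282.203126   118.28889965]
43 ..........................................-...---.........------.........----...
49 .....................................------------..--.......------.........----.
55 ....................................-----------------...........----.-.........-
61 ...................................--------------------....--.....-------.......
67 ..................................-----------------------.......-....------.....
73 .................................---------.---------------++........-....------.
79 .................................--------......--------------.................-.
85 ................................---------..........-------------..............-.
91 ..............................----------...............--------..--.............
97 .............................----------....................---.....-----.-......
103 ............................---------+##++............................-----.....
109 ............................-------####-----............
[... 472 characters left out ...]
......---------...............................................
151 .......................---------...................................-............
157 ......................----------................................................
163 .......................---------.............................---................
169 ..........-............--------.............................-------.............
175 ..........--.-.....-.....-------.............................--------...........
181 ..........------.......-...------------...........-..............----...........
187 ...........---------........-...--------------....................-.-...........
top []
wrist [([0.56, 0.07, 0.092], 0.56)]
```

The knob top is at about (283,118) against a predicted (282,118), so the lid is centred and level.

```bash
python3 -c "
from cell import *
print(hand_in())"
```

```text
the job is handed in; nothing more can be done
None
```

I've handed the job in: the three long nipples are in the pot's open places and the lid is seated on the rim. By my own checks the last two nipples stand at full depth, the lid knob is within a pixel of its predicted spot, and it took about 33 s of the 72 s allowed; no verdict came back.

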